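# Spin, brake and lock a banding wheel for carving

## Task

Give the head of the banding wheel a brisk push with a fingertip, about a turn in five seconds or faster, and let go so it runs free; then slow it with a touch of a fingertip on the head so that it stops with its hole over the slot of the fixed fork, and take the finger away. Then take the steel lock pin from the tool tray and put it upright down through the hole and the slot, fully home with its handle sitting on the head, and let go. Do not touch the clay tile on the wheel, and leave the other tools and pots where they are.

Things in the scene. Friction and masses are not known exactly. Their poses are not given: they have to be found in the camera images.
- wheel (a joint): turn of the round wheel head about its upright axis, rad, counter-clockwise from above positive, without end (it may pass 2 pi or go negative). At 0 and every whole turn (2 pi) the hole is over the slot. Ball bearing: after a push it coasts for ten seconds or more, losing about 0.1 rad/s each second. A fingertip pressed lightly (3 to 8 N) on its flat top stops it within about 0.2 s or drags it along.
- wheel_axis (a point): point on the wheel's fixed axis at the height of the head's flat top, 96 mm above the table. The head is a grey cast-iron disc, 240 mm across, 14 mm thick, inertia about 0.03 kg m2. A plywood bat 120 mm across with a square clay tile lies on its middle, reaching 18 mm above the top; the bare metal ring 62 to 96 mm from the axis is the place to touch.
- hole (a point): centre of the mouth of the one hole (14 mm wide, right through) in the wheel head, on its top face, 104 mm from the axis; turns with the head
- slot (a point): point of the fixed slot that the hole passes over: on the upper face of the fork, 67 mm above the table, 104 mm from the wheel's axis; x axis level, outwards from the axis, z up. The fork is a dark cast arm of the base, under the head, 12 mm thick; its two prongs leave a radial slot 14 mm wide, open outwards, and reach 25 mm beyond the head's rim
- pin_grip (a point): centre of the square handle (20 x 20 mm, 60 mm long along x) of the steel lock pin. x axis: from handle towards tip. A round shank 10 mm in diameter, 48 mm long, chamfered at its end, follows on the +x side. About 0.2 kg, its weight balanced about 7 mm from here towards the tip. Starts lying flat in the tray, tip roughly towards the robot. Seated upright, this point is 126 mm above the table
- pin_tip (a point): centre of the end of the pin's shank, 78 mm from pin_grip along x; 48 mm above the table when the pin is seated
- tray: wooden tool tray, fixed, 190 x 200 x 42 mm; origin under its centre, x along its two compartments, each 89 mm wide and 176 mm long, parted by a 7 mm wall; walls 7 mm thick, inner floor 7 mm above the table. The pin is in the compartment on its +y side
- tile: square clay tile 78 x 78 x 9 mm with a carved leaf, fixed on the bat in the middle of the wheel head; origin at the centre of its underside, on the wheel's axis, 119 mm above the table. Not to be touched
- loop_tool: trimming tool with a wooden handle, 150 mm long, 12 mm high, lying in the other compartment of the tray: leave it
- brush: flat brush, 150 mm long, 20 mm high, lying in the other compartment of the tray: leave it
- rib: dark wooden rib 100 x 55 x 6 mm lying on the table: leave it
- cup: bisque cup 76 mm in diameter, 85 mm high: leave it
- glaze_jar: clear jar with a lid, 68 mm in diameter, 85 mm high: leave it
- paddle: wooden paddle, 255 mm long along its x axis, 16 mm high, lying on the table: leave it
- stick: wooden modelling stick 160 x 12 x 8 mm lying on the table: leave it
There are look-alikes about, which are no part of the job. Leave any blue look-alike of the part that bears pin_grip alone.

How it is judged (in metres and radians):
On the way, in this order (a step that is already met when the one before it is completed fails the run):
1. the wheel head runs free, untouched, faster than 0.9 rad/s for a third of a second (contact force between wheel and anything else below 0.05 N and (velocity of joint wheel above 0.9 rad/s or velocity of joint wheel below -0.9 rad/s)), for 0.3 s.
2. a finger touches the head while it is still turning (over 0.05 rad/s) (contact force between the fingers and wheel above 0.2 N and (velocity of joint wheel above 0.05 rad/s or velocity of joint wheel below -0.05 rad/s)).
3. the head stands still, untouched, with its hole over the slot (within 4 mm) (contact force between wheel and anything else below 0.05 N and velocity of joint wheel between -0.03 and 0.03 rad/s and horizontal distance between hole and slot below 0.004 m), for 0.3 s.
At the end, for the whole second after the job is handed in: Lock pin upright through the head's hole and the fork's slot, fully home: tip at most 52 mm and handle centre over 120 mm above the table, tip within 7 mm of the slot point sideways; hole within 6 mm of the slot point; wheel and pin at rest, pin let go (height (world z) of pin_tip below 0.052 m and height (world z) of pin_grip above 0.12 m and horizontal distance between pin_tip and slot below 0.007 m and horizontal distance between hole and slot below 0.006 m and velocity of joint wheel between -0.05 and 0.05 rad/s and linear speed of pin below 0.02 m/s and contact force between the fingers and pin below 0.05 N); the robot touches nothing.
It fails at once if the clay tile is touched (contact force between tile and anything else above 0.5 N).
It fails at once if another tool or pot is moved by more than 30 mm (distance of any of loop_tool, brush, rib, cup, glaze_jar, paddle, stick from where it was at the start of the episode above 0.03 m).
It also fails if it takes over 72 s, if anything falls off the work surface, if the arm or the gripper's body presses on something with over 40 N, if the wrist force passes 120 N, or if a joint passes its speed limit or range.

## Robot

A 6-joint arm with a two-finger parallel gripper is mounted at the origin on the work surface. World frame = base frame: x ahead of the robot, y to its left, z up, the work surface at z = 0. Lengths are in m, angles in degrees, forces in N, time in s.
With the tool pointing down it reaches from about 0.25 to 0.8 m from the base axis. Payload 3.9 kg.
Tool frame: the origin (TCP) lies midway between the tips of the shut fingers; the grasp point (between the pads) lies grip_point_offset behind it (grip_point_offset is the distance from the TCP to the grasp point, in m); z points along the fingers, y is the line along which they close (so a half turn about z gives the same grasp; the last joint's range is limited). The gripper opens to 85 mm and grips with 20 to 120 N. Pads are 22 mm wide; open, the fingers measure 114 mm over their backs; the gripper's body (76 mm by 85 mm) begins 54 mm behind the grasp point. The pads swing forward as they close: fully open they stand 13 mm farther back than shut.
Start: joints at [0, 14.897, -7.913, 67.191, 0, 90], TCP at [0.525, -0, 0.231] pointing down, gripper open.
Joint ranges: [-159.42, 159.42], [-47.68, 98.78], [-73.54, 78.23], [-108.79, 121.32], [-90, 84.71], [-180, 180]. Speed limits (degrees/s): [147.25, 147.25, 180, 180, 180, 180].

## Interface

Orientations are given as [roll, pitch, yaw] about the fixed x, y, z axes, in that order (R = Rz(yaw) Ry(pitch) Rx(roll)).
In Python, from workcell import get_state, get_image, job_done, grip_point_offset gives the robot as it stands.
- The arm moves only by the tool carry_out, never from a script. Its argument "commands" is text: rows parted by semicolons, each of 7 numbers parted by spaces: the opening, from -1 (shut) to 1 (fully open), so that 0 is half open, then the shift along the tool's x, y, z scaled (see below), then the turn, a rotation vector about the tool's x, y, z scaled (see below). A call has 1 to 10 rows; each row shifts and turns the commanded pose from where the row before left it, along the tool's axes as they then stand; what a row does not reach is not made up. The controller multiplies each number of a shift by 0.02 m and each number of a turn by 5 degrees. A row lasts 1/8 s, in which the tool goes at most 62.5 mm and 10.7 degrees, less where a joint would pass 70% of its speed; a pose out of reach is approached as far as the arm can. A call with a number of a shift or a turn outside -1 to 1 is refused whole. A call with a gripper value outside its range is refused whole. The fingers move at their own pace and stop on an object; "squeeze" is the grip in N (left out, the last holds). Time passes only in rows, so rows that do not move let the fingers close. It gives the time, the measured TCP pose, the force, the opening and the grip force at its end, in the units of the state.
- get_state(): the state, without advancing time (a new reading comes with each control period).
- get_image(name): name is "scene" or "side" or "wrist"; returns a dict with "pixels" (420x560x3 uint8, blue, green, red), "depth" (420x560 float32, m along the optical axis (not along the pixel's ray), 0 where there is no reading), "vfov" (degrees; the focal length in pixels is half the picture's height over the tangent of half this angle, whatever the lens; pixels are square), "cx", "cy" (the principal point, pixels), "extrinsics" (4x4, takes a point from camera to world coordinates). Camera axes: x right, y down, z forward; pixel columns grow to the right and rows downward; lengths in m; the calibration is good to about 2 mm. The wrist camera is an equidistant fisheye: a pixel r from the principal point sees the ray r / f radians off the axis. A picture is of the moment at which its call begins.
- job_done(): hands the job in; it is judged then, once.
The state is a dict: "t": time; "qpos": joint angles; "qd": joint speeds; "tau": joint torques, N m; "eef_pos": TCP position; "orientation": TCP orientation; "contact_force": force on the tool from outside, world axes, zero at the start; "torque": the same for the moment, N m; "opening": opening from 0.0 (shut) to 1.0 (fully open); "grasp_force": force on a finger pad.
Only numpy, scipy, OpenCV 4.12 (cv2) and the standard library are available. Lean on these libraries where they do the work, as an engineer would, in place of code of your own. Each camera call takes 0.05 s, during which the arm holds its last target. There are 200 camera calls.

## Working session

There is one attempt and no reset: what is moved stays moved. The work goes in short steps, Python scripts to look and compute and a tool call to move; the robot and the scene stay as the last step left them, time stands still between calls to the robot, and variables do not carry over. Pictures are saved under pics/ and viewed, at most 10 in all, crops included, and the job is handed in when it is done.

Besides the shell and the picture viewer there is one more tool, called by a JSON object that holds its "fn" and its "kwargs", one argument or row to a line. carry_out: Moves the arm, as the interface text tells. Its arguments: {"type":"object","properties":{"commands":{"type":"string"},"squeeze":{"type":"number"}},"required":["commands"]}

```bash
mkdir -p pics
cat > h.py <<'E'
import numpy as np, cv2
from workcell import get_state,get_image,job_done,grip_point_offset
def K(im):
    return im["pixels"].shape[0]/2/np.tan(np.radians(im["vfov"])/2)
def ray(im,u,v,fish=False):
    f=K(im);x=(u-im["cx"]);y=(v-im["cy"])
    if fish:
        r=np.hypot(x,y)+1e-9;t=r/f;d=np.array([np.sin(t)*x/r,np.sin(t)*y/r,np.cos(t)])
    else: d=np.array([x/f,y/f,1])
    E=im["extrinsics"];return E[:3,3],E[:3,:3]@d
def onz(im,u,v,z,fish=False):
    o,d=ray(im,u,v,fish);return o+d*(z-o[2])/d[2]
def cloud(im):
    f=K(im);h,w=im["depth"].shape;v,u=np.mgrid[:h,:w];D=im["depth"]
    P=np.stack([(u-im["cx"])/f*D,(v-im["cy"])/f*D,D],-1)
    return P@im["extrinsics"][:3,:3].T+im["extrinsics"][:3,3]
E
python3 - <<'E'
from h import *
import pickle
ims={n:get_image(n) for n in("scene","side","wrist")}
pickle.dump(ims,open("ims0.pkl","wb"))
for n,i in ims.items(): cv2.imwrite(f"pics/{n}0.png",i["pixels"]); print(n,i["vfov"],i["cx"],i["cy"],i["extrinsics"].round(3).tolist())
print(get_state(),grip_point_offset)
E
```

```text
scene 42.50986951149928 278.7053835058913 218.3043822207556 [[-0.556, 0.583, -0.592, 1.237], [0.831, 0.394, -0.392, 0.532], [0.005, -0.71, -0.704, 0.978], [0.0, 0.0, 0.0, 1.0]]
side 53.95616354243916 276.839431716457 212.83428507996567 [[0.853, -0.406, 0.328, 0.12], [-0.522, -0.65, 0.553, -0.634], [-0.012, -0.642, -0.766, 0.975], [0.0, 0.0, 0.0, 1.0]]
wrist 65.70646984690485 275.4325704930099 210.617118459632 [[1.0, 0.002, -0.002, 0.526], [0.001, -0.96, -0.278, 0.07], [-0.002, 0.278, -0.96, 0.373], [0.0, 0.0, 0.0, 1.0]]
{'t': 0.15, 'qpos': array([ 1.65768359e-03,  1.49275588e+01, -7.96716531e+00,  6.71912756e+01,
       -2.65014540e-06,  9.00000946e+01]), 'qd': array([ 0.02596106, -0.09310736,  0.16419918,  0.08659703,  0.01527108,
        0.00211295]), 'tau': array([-3.64596281e-05, -4.06005156e+01,  2.54166770e+01,  1.26235068e-02,
       -2.58195018e-05, -1.05726747e-05]), 'eef_pos': array([5.24483108e-01, 1.51595448e-05, 2.30662482e-01]), 'orientation': array([-1.79914000e+02,  2.79216780e-06,  9.00015631e+01]), 'contact_force': array([-0.08475323, -0.82871573,  0.09444564]), 'torque': array([-0.01494757,  0.00793033, -0.04089793]), 'grasp_force': 0.0, 'opening': 1.0023418904807124} 0.0187
```

View pics/scene0.png

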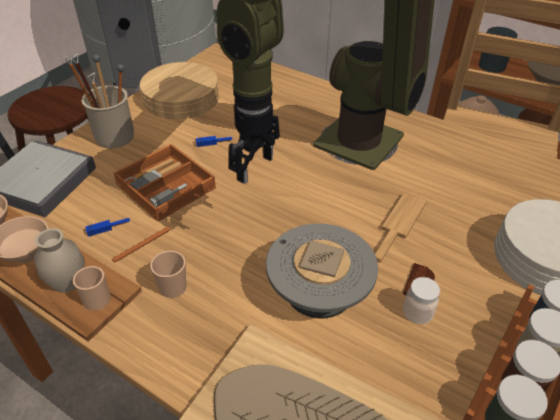

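View pics/wrist0.png

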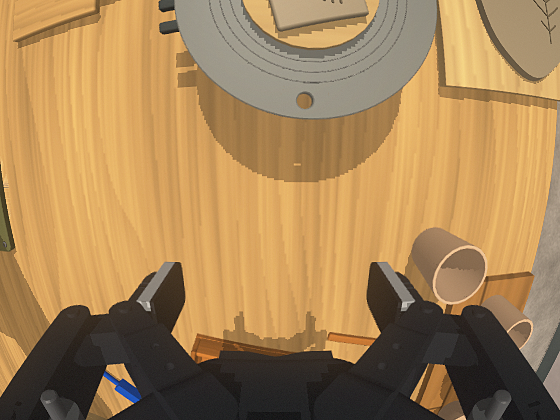

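View pics/side0.png

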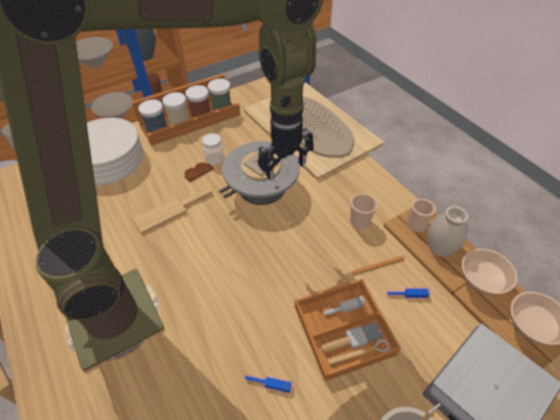

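The pictures show the wheel (scene (322,265), hole at (282,241), wrist (305,100)) and the fork prongs (side (225,190), wrist (165,18)). Two blue look-alikes lie on the table (scene (213,141) and (107,226)). The steel pin lies in the tray at scene (168,193), side (345,305). I'll measure these next.

Run:
```python
from h import *
import pickle
from scipy.optimize import least_squares
ims=pickle.load(open("ims0.pkl","rb"))
s=ims["scene"];P=cloud(s);sd=ims["side"];Q=cloud(sd);w=ims["wrist"]
# wheel rim from scene+wrist
def fit(p):
    r=least_squares(lambda a:np.hypot(p[:,0]-a[0],p[:,1]-a[1])-a[2],[.5,.25,.12],loss="soft_l1",f_scale=.003);return r.x.round(4),np.abs(r.fun).mean().round(4)
for n,C,im in(("scene",P,s),("side",Q,sd)):
    hsv=cv2.cvtColor(im["pixels"],cv2.COLOR_BGR2HSV)
    m=(abs(C[...,2]-.096)<.006)&(hsv[...,1]<70)&(C[...,0]>.3)&(C[...,0]<.8)&(C[...,1]>.05)&(C[...,1]<.5)
    m=m.astype(np.uint8);k,l,st,_=cv2.connectedComponentsWithStats(m);b=1+st[1:,4].argmax();m=(l==b).astype(np.uint8)
    c=max(cv2.findContours(m,cv2.RETR_EXTERNAL,cv2.CHAIN_APPROX_NONE)[0],key=len)[:,0]
    h=cv2.convexHull(c)[:,0]
    p=np.array([onz(im,u,v,.096) for u,v in h]);print(n,st[b],np.median(C[m>0][:,2]),fit(p))
    t=(C[...,2]>.122)&(C[...,2]<.135)&(abs(C[...,0]-.53)<.2)&(abs(C[...,1]-.25)<.12); print("tile",C[t].mean(0))
print("hole scene",onz(s,282,241,.096),"wrist",onz(w,305,100,.096,1))
for uv in((163,5),(168,28)): print("prong wrist",onz(w,*uv,.067,1))
print("prong side",onz(sd,225,190,.067))
# tray region
for n,C in(("scene",P),("side",Q)):
    t=(C[...,2]>.036)&(C[...,2]<.048)
    print(n,"pin px",C[193,168],C[305,345])
cv2.imwrite("pics/crop1.png",np.hstack([cv2.resize(sd["pixels"][275:385,285:405],(400,367),interpolation=2),cv2.resize(sd["pixels"][140:210,200:310],(400,367),interpolation=2)]))
```

```text
scene [ 266  224  112   87 5559] 0.09559678392253734 (array([0.5581, 0.1927, 0.1203]), np.float64(0.0007))
tile [nan nan nan]
side [ 222  141   78   56 2079] 0.0942947143480708 (array([0.5493, 0.1854, 0.1196]), np.float64(0.0008))
tile [nan nan nan]
hole scene [0.55011917 0.08680186 0.096     ] wrist [0.55025448 0.08635937 0.096     ]
prong wrist [0.4156541 0.1900114 0.067    ]
prong wrist [0.421932   0.16424829 0.067     ]
prong side [0.42205494 0.18001043 0.067     ]
scene pin px [ 0.5199842  -0.29136032  0.02608964] [0.62515461 0.2874811  0.09624208]
side pin px [ 0.28313629  0.33108164 -0.00504147] [ 0.51354867 -0.29911353  0.02390388]<stdin>:16: RuntimeWarning: Mean of empty slice.
  ret = um.true_divide(
```

View pics/crop1.png

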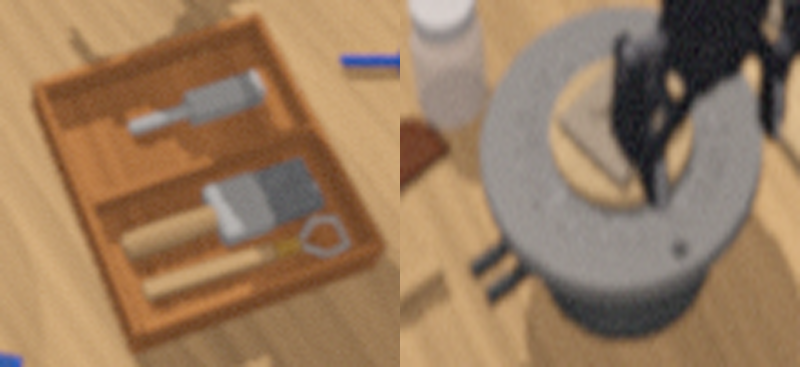

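The crop confirms it: the steel pin with the grey square handle lies in the tray at side (352,304), shank pointing to (324,312), and the blue ones are look-alikes on the table. I move over the wheel for a closer wrist view.

{"fn": "carry_out", "kwargs": {
  "commands": "-1 1 0 0.3 0 0 0;-1 1 0 0.3 0 0 0;-1 1 0 0.3 0 0 0;-1 1 0 0.3 0 0 0;-1 1 0.2 0.3 0 0 0;-1 0 0 0 0 0 0;-1 0 0 0 0 0 0"
}}

```text
t: 1.02
eef_pos: [0.529, 0.1, 0.2012]
orientation: [-180.0, 0.0, 90.0]
contact_force: [1.1, -0.1, 0.1]
opening: 0.002
grasp_force: 0.0
```

Run:
```python
from h import *
w=get_image("wrist");st=get_state();cv2.imwrite("pics/w1.png",w["pixels"]);print(st["eef_pos"],st["orientation"],st["contact_force"],st["opening"],w["extrinsics"].round(3).tolist())
import pickle;pickle.dump(w,open("w1.pkl","wb"))
```

```text
[0.52909561 0.09972358 0.20138392] [1.79996700e+02 2.08606954e-02 8.99821253e+01] [ 0.5768106  -0.14128955  0.41877522] 0.0070475753479956205 [[1.0, 0.002, 0.0, 0.53], [0.002, -0.96, -0.279, 0.17], [-0.0, 0.279, -0.96, 0.343], [0.0, 0.0, 0.0, 1.0]]
```

View pics/w1.png

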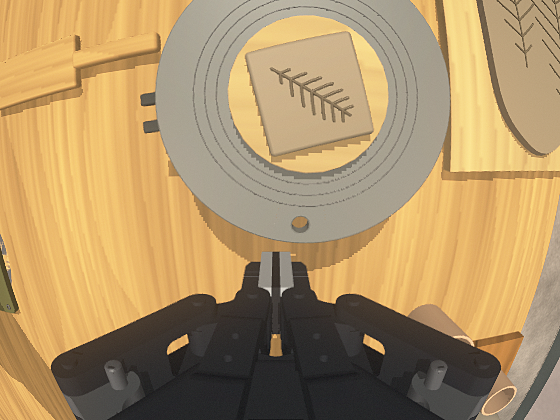

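Wrist view: wheel head centred near (303,95), hole at (300,224), prong tips at (149,99) and (151,126), tile clear. Next I fit the axis, the hole and the slot.

```bash
cat >> h.py <<'E'
from scipy.optimize import least_squares
def gridz(im,z):
    h,w=im["pixels"].shape[:2];f=K(im);v,u=np.mgrid[:h,:w].astype(float);x=u-im["cx"];y=v-im["cy"];r=np.hypot(x,y)+1e-9;t=r/f
    d=np.stack([np.sin(t)*x/r,np.sin(t)*y/r,np.cos(t)],-1)@im["extrinsics"][:3,:3].T;o=im["extrinsics"][:3,3]
    return o+d*((z-o[2])/d[...,2])[...,None]
def grey(im):
    hsv=cv2.cvtColor(im["pixels"],cv2.COLOR_BGR2HSV);return (hsv[...,1]<45)&(hsv[...,2]>80)
def hole(im,C):
    G=gridz(im,.096);r=np.hypot(*(G[...,:2]-C).transpose(2,0,1))
    m=((r<.114)&(r>.094)&~grey(im)).astype(np.uint8)
    n,l,s,c=cv2.connectedComponentsWithStats(m);out=[]
    for i in range(1,n):
        if s[i,4]>25:
            p=G[l==i][:,:2].mean(0);sp=np.ptp(G[l==i][:,:2],axis=0)
            out.append((p.round(4),s[i,4],sp.round(3),np.degrees(np.arctan2(*(p-C)[::-1])).round(2),np.hypot(*(p-C)).round(4)))
    return out
E
python3 - <<'E'
from h import *
import pickle
w=pickle.load(open("w1.pkl","rb"))
g=grey(w).astype(np.uint8);g[245:]=0
n,l,s,c=cv2.connectedComponentsWithStats(g);b=1+s[1:,4].argmax();print(s[b])
ct=max(cv2.findContours((l==b).astype(np.uint8),cv2.RETR_EXTERNAL,cv2.CHAIN_APPROX_NONE)[0],key=len)[:,0]
ct=ct[(ct[:,1]>2)&(ct[:,1]<242)]
p=np.array([onz(w,u,v,.096,1) for u,v in ct])
r=least_squares(lambda a:np.hypot(p[:,0]-a[0],p[:,1]-a[1])-a[2],[.55,.19,.12],loss="soft_l1",f_scale=.001);C=r.x[:2];print("C,R",r.x.round(4),np.abs(r.fun).mean())
for h in hole(w,C): print(h)
G=gridz(w,.067)
v=w["pixels"].max(2)
m=(v<95);m[:80]=0;m[145:]=0;m[:,:120]=0;m[:,175:]=0
n,l,s,c=cv2.connectedComponentsWithStats(m.astype(np.uint8))
for i in range(1,n):
    if s[i,4]>20:
        q=G[l==i][:,:2];pc,ang=cv2.minAreaRect(q.astype(np.float32)*1000)[:2],0
        print(s[i],q.mean(0).round(4),q.min(0).round(4),q.max(0).round(4),pc)
cv2.imwrite("pics/c2.png",cv2.resize(w["pixels"][80:150,110:190],(640,560),interpolation=0))
E
```

```text
[  144     0   306   243 39745]
C,R [0.5548 0.1902 0.1183] 0.0007553109262266217
(array([0.5497, 0.0891]), np.int32(145), array([0.012, 0.009]), np.float64(-92.86), np.float64(0.1012))
[141  93  14   8  26] [0.4178 0.1955] [0.4116 0.1914] [0.4243 0.1969] ((417.7525939941406, 195.0569610595703), (13.500988960266113, 4.742838382720947))
[141 100  14   6  34] [0.4185 0.1875] [0.4115 0.1863] [0.4242 0.1904] ((418.03582763671875, 187.7756805419922), (12.940473556518555, 3.5310022830963135))
[144 122  15  11  31] [0.4184 0.1649] [0.4136 0.1621] [0.4273 0.1714] ((420.5494384765625, 166.52288818359375), (8.982084274291992, 13.750699996948242))
```

View pics/c2.png

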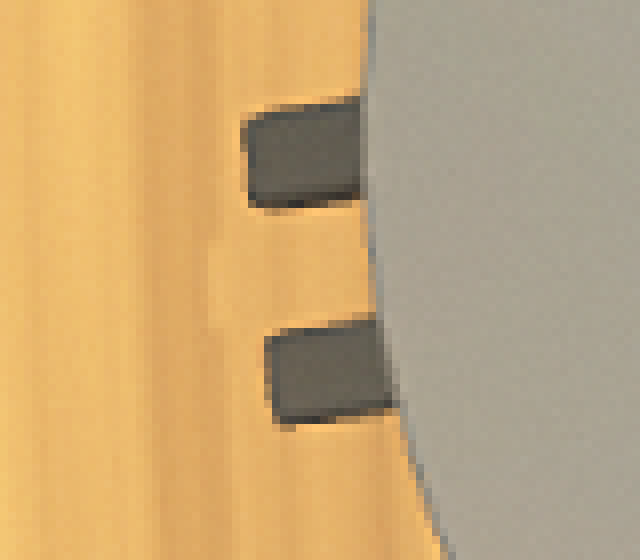

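Crop: two dark prongs, inner edges giving a slot midline from (142.4,113.9) to (156.1,112.0) in the wrist picture.

Run:
```python
from h import *
import pickle
w=pickle.load(open("w1.pkl","rb"));C=np.array([.5548,.1902])
for a,b in(((141.3,105.9),(143.5,121.9)),((155,103.8),(157.2,120.2))):
    A,B=[onz(w,*q,.067,1)[:2] for q in(a,b)];M=(A+B)/2;d=M-C;print(A,B,np.linalg.norm(A-B),M,np.hypot(*d),np.degrees(np.arctan2(d[1],d[0])))
for q in((142.4,113.9),(156.1,112)): print(onz(w,*q,.067,1))
# pin in tray: scene+side positions
ims=pickle.load(open("ims0.pkl","rb"));sd=ims["side"]
h=onz(sd,352.5,304,.027);t=onz(sd,324,312.5,.02);e=onz(sd,340,307,.027);print("pin handle top",h,"tip",t,np.linalg.norm(h-t))
s=ims["scene"];print("scene handle",onz(s,168,195,.027))
```

```text
[0.41176087 0.18608025] [0.41346336 0.17153844] 0.014641125793770509 [0.41261212 0.17880935] 0.14264340487108895 -175.41982388915565
[0.42511696 0.18688657] [0.42681496 0.17216417] 0.014819997267066466 [0.42596596 0.17952537] 0.1292755117070496 -175.2635390409664
[0.41263711 0.17879802 0.067     ]
[0.42598872 0.17951377 0.067     ]
pin handle top [ 0.53000982 -0.3079487   0.027     ] tip [ 0.45786254 -0.28651066  0.02      ] 0.07558980920755873
scene handle [ 0.52651105 -0.28530375  0.027     ]
```

{"fn": "carry_out", "kwargs": {
  "commands": "-1 0.3 0 1 0 0 0;-1 0.3 0 1 0 0 0;-1 0 0 1 0 0 0;-1 0 0 1 0 0 0;-1 0 0 0.8 0 0 0;-1 0 0 0 0 0 0;-1 0 0 0 0 0 0"
}}

```text
t: 1.95
eef_pos: [0.5296, 0.1117, 0.1061]
orientation: [179.9, -0.0, 90.0]
contact_force: [0.8, 0.3, 0.6]
opening: 0.002
grasp_force: 0.0
```

{"fn": "carry_out", "kwargs": {
  "commands": "-1 0 0 0.15 0 0 0;-1 0 0 0.1 0 0 0;-1 0 0 0 0 0 0"
}}

```text
t: 2.33
eef_pos: [0.529, 0.112, 0.1003]
orientation: [180.0, -0.0, 90.0]
contact_force: [-0.9, 0.2, 0.2]
opening: 0.002
grasp_force: 0.0
```

{"fn": "carry_out", "kwargs": {
  "commands": "-1 0 0 0.15 0 0 0;-1 0 0 0 0 0 0"
}}

```text
t: 2.58
eef_pos: [0.5287, 0.112, 0.097]
orientation: [-180.0, 0.0, 90.0]
contact_force: [0.1, 0.3, -0.6]
opening: -0.001
grasp_force: 0.0
```

{"fn": "carry_out", "kwargs": {
  "commands": "-1 0 0 0.06 0 0 0;-1 0 0 0 0 0 0"
}}

```text
t: 2.82
eef_pos: [0.5291, 0.112, 0.0961]
orientation: [180.0, 0.0, 90.0]
contact_force: [0.2, -0.4, -0.3]
opening: 0.001
grasp_force: 0.0
```

{"fn": "carry_out", "kwargs": {
  "commands": "-1 0 0 0.06 0 0 0;-1 0 0 0 0 0 0"
}}

```text
t: 3.08
eef_pos: [0.5301, 0.1118, 0.0961]
orientation: [179.9, 0.0, 90.0]
contact_force: [-0.2, -1.0, 6.2]
opening: 0.002
grasp_force: 3.0
```

{"fn": "carry_out", "kwargs": {
  "commands": "-1 0 0.3 0 0 0 0;-1 0 0.6 0 0 0 0;-1 0 0.8 0 0 0 0;-1 0 0.8 0 0 0 0;-1 0 0.8 -0.5 0 0 0;-1 0 0.4 -0.3 0 0 0;-1 0 0 0 0 0 0;-1 0 0 0 0 0 0;-1 0 0 0 0 0 0;-1 0 0 0 0 0 0"
}}

```text
t: 4.32
eef_pos: [0.6024, 0.112, 0.1107]
orientation: [-180.0, 0.0, 90.0]
contact_force: [-0.3, 0.9, 0.0]
opening: -0.001
grasp_force: 0.0
```

```bash
cat > look.py <<'E'
from h import *
import sys
C=np.array([.5548,.1902])
for k in range(int(sys.argv[1])):
    t=get_state()["t"];w=get_image("wrist")
    for h in hole(w,C): print(round(t,3),*h)
st=get_state();print(st["t"],st["eef_pos"])
cv2.imwrite("pics/last.png",w["pixels"])
E
python3 look.py 5
```

```text
4.325 [0.6561 0.2056] 405 [0.014 0.012] 8.66 0.1025
4.325 [0.5809 0.0882] 1739 [0.066 0.034] -75.63 0.1053
4.325 [0.6161 0.1011] 306 [0.013 0.019] -55.47 0.1082
4.375 [0.6538 0.2127] 342 [0.01  0.011] 12.8 0.1015
4.375 [0.5811 0.0882] 1728 [0.066 0.034] -75.54 0.1053
4.375 [0.6166 0.1016] 294 [0.009 0.015] -55.11 0.108
4.425 [0.6518 0.2198] 334 [0.011 0.011] 16.97 0.1014
4.425 [0.5813 0.0883] 1734 [0.066 0.034] -75.44 0.1053
4.425 [0.6168 0.1016] 290 [0.008 0.015] -55.03 0.1081
4.475 [0.6493 0.2268] 326 [0.01  0.011] 21.18 0.1014
4.475 [0.6043 0.099 ] 289 [0.004 0.024] -61.5 0.1038
4.475 [0.6169 0.1017] 280 [0.008 0.015] -54.95 0.1081
4.475 [0.5768 0.0862] 1448 [0.061 0.029] -78.05 0.1063
4.525 [0.6463 0.2336] 317 [0.011 0.011] 25.37 0.1012
4.525 [0.6044 0.099 ] 290 [0.004 0.024] -61.46 0.1038
4.525 [0.6169 0.1018] 278 [0.008 0.015] -54.91 0.1081
4.525 [0.5768 0.0862] 1437 [0.061 0.029] -78.06 0.1063
4.575 [0.60291836 0.11200578 0.11089652]
```

{"fn": "carry_out", "kwargs": {
  "commands": "-1 0 -0.7 0.2 0 0 0;-1 0 -0.7 0.2 0 0 0;-1 0 -0.7 0.1 0 0 0;-1 0 0 0 0 0 0;-1 0 0 0 0 0 0;-1 0 0 0 0 0 0;-1 0 0 0 0 0 0;-1 0 0 0 0 0 0;-1 0 0 0 0 0 0"
}}

```text
t: 5.7
eef_pos: [0.5611, 0.112, 0.1009]
orientation: [180.0, 0.0, 90.0]
contact_force: [-0.3, -0.4, -0.4]
opening: -0.0
grasp_force: 0.0
```

```bash
python3 look.py 2
```

```text
5.7 [0.5582 0.0869] 3861 [0.103 0.023] -88.13 0.1033
5.75 [0.5582 0.0869] 3856 [0.103 0.023] -88.13 0.1033
5.8 [0.56102558 0.11198641 0.10090296]
```

{"fn": "carry_out", "kwargs": {
  "commands": "-1 0 0 0 0 0 0;-1 0 0 0 0 0 0;-1 0 0 0 0 0 0;-1 0 0 0 0 0 0;-1 0 0 0.3 0 0 0;-1 0 0 0 0 0 0;-1 0 0 0 0 0 0;-1 0 0 0 0 0 0"
}}

```text
t: 6.8
eef_pos: [0.5621, 0.1123, 0.096]
orientation: [179.8, -0.0, 90.0]
contact_force: [-0.1, -0.9, 7.3]
opening: -0.001
grasp_force: 3.6
```

```bash
python3 look.py 2
```

```text
6.8 [0.4526 0.1986] 332 [0.013 0.013] 175.29 0.1025
6.8 [0.5586 0.0878] 4653 [0.107 0.023] -87.85 0.1025
6.85 [0.4526 0.1986] 326 [0.014 0.013] 175.3 0.1025
6.85 [0.5586 0.0878] 4657 [0.107 0.023] -87.85 0.1025
6.9 [0.56215176 0.11225945 0.09605283]
```

View pics/last.png

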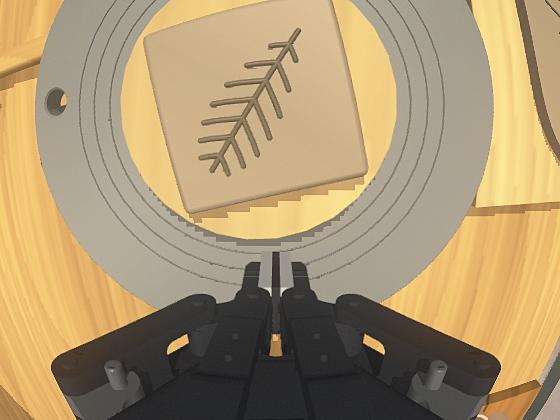

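Wrist picture: hole at (57,101), stopped at 175.3°, about 9.3° short of the slot. I'll drag it on with the pressed finger.

{"fn": "carry_out", "kwargs": {
  "commands": "-1 0.03 0.16 0 0 0 0;-1 0.04 0.24 0 0 0 0;-1 0.04 0.22 0 0 0 0;-1 0 0 0 0 0 0;-1 0 0 0 0 0 0"
}}

```text
t: 7.52
eef_pos: [0.5746, 0.1145, 0.0961]
orientation: [179.8, -0.0, 90.0]
contact_force: [1.1, 0.1, 7.5]
opening: -0.002
grasp_force: 3.7
```

```bash
python3 look.py 1
```

```text
7.525 [0.4524 0.1818] 385 [0.015 0.014] -175.31 0.1027
7.525 [0.5643 0.0888] 4909 [0.11  0.028] -84.64 0.1019
7.575 [0.57452249 0.11451306 0.09603114]
```

{"fn": "carry_out", "kwargs": {
  "commands": "-1 0 0 -1 0 0 0;-1 0 -0.5 -1 0 0 0;-1 0 -1 -1 0 0 0;-1 0 -1 -1 0 0 0;-1 0 -1 -1 0 0 0;-1 0 -1 0 0 0 0;-1 0 -0.5 0 0 0 0;-1 0 0 0 0 0 0"
}}

```text
t: 8.57
eef_pos: [0.4725, 0.1141, 0.1949]
orientation: [-180.0, 0.0, 90.0]
contact_force: [0.6, -0.0, -0.1]
opening: 0.001
grasp_force: 0.0
```

```bash
python3 look.py 1
python3 - <<'E'
import cv2
i=cv2.imread("pics/last.png");cv2.imwrite("pics/c3.png",cv2.resize(i[60:160,120:240],(720,600),interpolation=0))
E
```

```text
8.575 [0.4524 0.1819] 262 [0.013 0.013] -175.39 0.1027
8.625 [0.47328124 0.11419477 0.19486099]
```

View pics/c3.png

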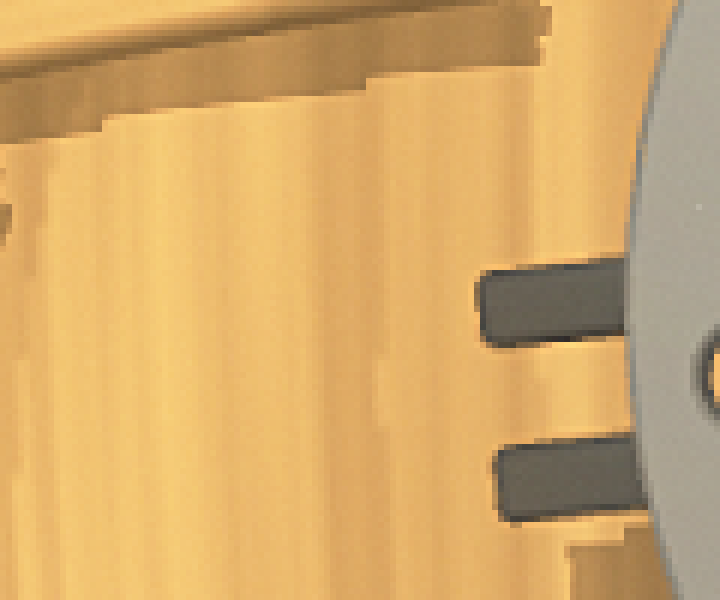

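Crop: prong inner edges run (201,117.5)–(225,116) and (203,134.5)–(226,132.5), and the hole, at the right edge, lies level with the gap. I check its offset from the slot midline.

Run:
```python
from h import *
w=get_image("wrist")
h=hole(w,np.array([.5548,.1902]));print(h)
A=[onz(w,*q,.067,1)[:2] for q in((201.2,117.5),(202.8,134.5),(224.7,116),(225.8,132.5))]
M1=(A[0]+A[1])/2;M2=(A[2]+A[3])/2;d=(M2-M1)/np.linalg.norm(M2-M1)
H=h[0][0];print(A,M1,M2,np.degrees(np.arctan2(d[1],d[0])))
for C in([.5548,.1902],[.558,.1927]):
    u=(np.array(C)-M1);u/=np.linalg.norm(u);q=H-M1;print("offset of hole from slot line",u[0]*q[1]-u[1]*q[0],"along",q@u)
q=H-M1;print("own dir",d[0]*q[1]-d[1]*q[0])
# rim fit
g=grey(w).astype(np.uint8);n,l,s,c=cv2.connectedComponentsWithStats(g);b=1+s[1:,4].argmax()
ct=max(cv2.findContours((l==b).astype(np.uint8),cv2.RETR_EXTERNAL,cv2.CHAIN_APPROX_NONE)[0],key=len)[:,0]
p=np.array([onz(w,u,v,.096,1) for u,v in ct if 3<v<235 and u<556]);r=least_squares(lambda a:np.hypot(p[:,0]-a[0],p[:,1]-a[1])-a[2],[.55,.19,.12],loss="soft_l1",f_scale=.0005);print(r.x,get_state()["t"])
m=(w["pixels"][...,0]>1)
```

```text
[(array([0.4523, 0.182 ]), np.int32(265), array([0.015, 0.013]), np.float64(-175.41), np.float64(0.1028))]
[array([0.41286949, 0.18659743]), array([0.41391846, 0.17219646]), array([0.43282783, 0.1871556 ]), array([0.43354838, 0.17332891])] [0.41339398 0.17939694] [0.4331881  0.18024226] 2.4453397341566987
offset of hole from slot line -0.00036819110093411125 along 0.03899126724169697
offset of hole from slot line -0.0009720059116377537 along 0.03898088878294054
own dir 0.0009407104662338436
[0.55416578 0.19025077 0.11837186] 8.675
```

Run:
```python
from h import *
import pickle
print(get_state()["qpos"].round(2))
for n in("scene","side"):
    im=pickle.load(open("ims0.pkl","rb"))[n];P=cloud(im);hsv=cv2.cvtColor(im["pixels"],cv2.COLOR_BGR2HSV)
    G=(P[...,0]>.38)&(P[...,0]<.62)&(P[...,1]>-.36)&(P[...,1]<-.2)&(P[...,2]<.035)
    m=(G&(hsv[...,1]<90)).astype(np.uint8);k,l,s,c=cv2.connectedComponentsWithStats(m)
    for i in range(1,k):
        if s[i,4]>15:q=P[l==i];print(n,s[i],c[i].round(1),q.mean(0).round(4),q.min(0).round(3),q.max(0).round(3))
```

```text
[ 1.3560e+01  1.2330e+01 -1.7000e+01  6.0650e+01 -1.0000e-02  1.0356e+02]
scene [150 184  37  23 280] [164.9 195.6] [ 0.528  -0.2956  0.021 ] [ 0.447 -0.325  0.002] [ 0.569 -0.28   0.03 ]
side [323 296  42  19 342] [346.7 305.5] [ 0.518  -0.3013  0.0203] [ 0.456 -0.318  0.002] [ 0.573 -0.277  0.03 ]
side [345 328   9   6  16] [348.2 330.6] [ 0.4793 -0.3569  0.0219] [ 0.471 -0.359  0.006] [ 0.492 -0.351  0.027]
```

{"fn": "carry_out", "kwargs": {
  "commands": "0 -1 0.27 0 0 0 0;0 -1 0.27 0 0 0 0;0 -1 0.27 0 0 0 0;0 -1 0.27 0 0 0 0;0 -1 0.27 0 0 0 0;0 -1 0.27 0 0 0 0;0 -1 0.27 0 0 0 0;0 -1 0.27 0 0 0 0;0 -1 0.27 0 0 0 0;0 -1 0.27 0 0 0 0"
}}

```text
t: 9.93
eef_pos: [0.528, -0.087, 0.1946]
orientation: [-180.0, -0.0, 90.0]
contact_force: [-0.3, -0.4, -0.0]
opening: 0.499
grasp_force: 0.0
```

{"fn": "carry_out", "kwargs": {
  "commands": "0 -1 0 0 0 0 0;0 -1 0 0 0 0 0;0 -1 0 0 0 0 0;0 -1 0 0 0 0 0;0 -1 0 0 0 0 0;0 -1 0 0 0 0 0;0 -1 0 0 0 0 0;0 -1 0 0 0 0 0;0 -1 0 0 0 0 0;0 -0.5 0 0 0 0 0"
}}

```text
t: 11.18
eef_pos: [0.5274, -0.2773, 0.1948]
orientation: [180.0, 0.0, 89.9]
contact_force: [-0.1, -0.0, -0.0]
opening: 0.504
grasp_force: 0.0
```

```bash
cat > lg.py <<'E'
from h import *
import json
s=get_state();open("log.txt","a").write(json.dumps([s["qpos"].tolist(),s["eef_pos"].tolist(),s["orientation"].tolist()])+"\n");print(s["t"],s["qpos"].round(2),s["eef_pos"].round(4),s["orientation"].round(2))
E
python3 lg.py
```

```text
11.175 [-27.73  22.78  -1.75  65.47   0.    62.32] [ 0.5274 -0.2773  0.1948] [180.     0.    89.94]
```

{"fn": "carry_out", "kwargs": {
  "commands": "0 0 0 0 0 0 -1;0 0 0 0 0 0 -1;0 0 0 0 0 0 -1;0 0 0 0 0 0 -1;0 0 0 0 0 0 -1;0 0 0 0 0 0 -1;0 0 0 0 0 0 -1;0 0 0 0 0 0 -1;0 0 0 0 0 0 -1;0 0 0 0 0 0 -1"
}}

```text
t: 12.42
eef_pos: [0.5274, -0.2757, 0.1949]
orientation: [180.0, -0.0, 140.2]
contact_force: [0.6, 0.2, 0.4]
opening: 0.496
grasp_force: 0.0
```

{"fn": "carry_out", "kwargs": {
  "commands": "0 0 0 0 0 0 -1;0 0 0 0 0 0 -1;0 0 0 0 0 0 -1;0 0 0 0 0 0 -1;0 0 0 0 0 0 -0.8;0 0 0 0 0 0 0"
}}

```text
t: 13.18
eef_pos: [0.5274, -0.2757, 0.1949]
orientation: [180.0, -0.0, 164.0]
contact_force: [-1.2, -0.5, -0.7]
opening: 0.5
grasp_force: 0.0
```

```bash
python3 lg.py
python3 - <<'E'
from h import *
w=get_image("wrist");cv2.imwrite("pics/w4.png",w["pixels"]);import pickle;pickle.dump(w,open("w4.pkl","wb"))
E
```

```text
13.175 [-2.761e+01  2.272e+01 -1.830e+00  6.546e+01  1.000e-02 -1.158e+01] [ 0.5274 -0.2757  0.1949] [ 1.7999e+02 -1.0000e-02  1.6397e+02]
```

View pics/w4.png

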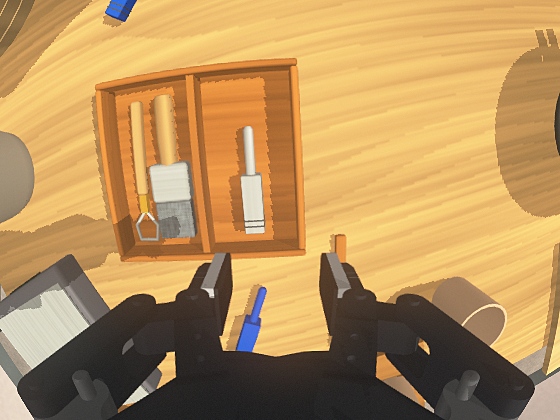

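Wrist picture: steel pin in the tray's right-hand compartment, handle (242–265, 177–234), tip (248,127). A blue look-alike lies on the table at (252,318), outside the tray, and I leave it alone.

Run:
```python
from h import *
import pickle
w=pickle.load(open("w4.pkl","rb"));hsv=cv2.cvtColor(w["pixels"],cv2.COLOR_BGR2HSV)
m=(hsv[...,1]<70)&(hsv[...,2]>90);m[:118]=0;m[245:]=0;m[:,:225]=0;m[:,285:]=0
k,l,s,c=cv2.connectedComponentsWithStats(m.astype(np.uint8));b=1+s[1:,4].argmax();print(s[b])
G=gridz(w,.027);q=G[l==b][:,:2]
v,u=np.where(l==b)
H=G[(l==b)&(np.arange(420)[:,None]>176)][:,:2];S=gridz(w,.022)[(l==b)&(np.arange(420)[:,None]<172)][:,:2]
for n,z in(("handle",H),("shank",S)):
    r=cv2.minAreaRect((z*1000).astype(np.float32));mu=z.mean(0);e,V=np.linalg.eigh(np.cov((z-mu).T));d=V[:,1];print(n,mu.round(4),r,np.degrees(np.arctan2(d[1],d[0])))
print("far end",onz(w,254,233,.027,1),"step",onz(w,252,177,.027,1),"tip",onz(w,248,127,.017,1))
for q in((298,60),(304,253),(192,75),(208,250),(97,85)): print("tray",q,onz(w,*q,.042,1))
```

```text
[ 241  126   24  108 1668]
handle [ 0.5351 -0.3015] ((535.7741088867188, -301.48480224609375), (20.540620803833008, 58.21607208251953), 77.55508422851562) 167.489236364626
shank [ 0.4818 -0.2897] ((481.4400634765625, -289.78424072265625), (9.401702880859375, 44.61300277709961), 77.70731353759766) 167.23626729291072
far end [ 0.56392875 -0.30897846  0.027     ] step [ 0.50834633 -0.29405164  0.027     ] tip [ 0.46095326 -0.28473334  0.017     ]
tray (298, 60) [ 0.41422525 -0.22264434  0.042     ]
tray (304, 253) [ 0.59274086 -0.26518348  0.042     ]
tray (192, 75) [ 0.39888153 -0.31796807  0.042     ]
tray (208, 250) [ 0.56383226 -0.35633286  0.042     ]
tray (97, 85) [ 0.37058523 -0.41411763  0.042     ]
```

{"fn": "carry_out", "kwargs": {
  "commands": "0 0 0 0 0 0 -0.7;0 0 0 0 0 -1 0;0 0 0 0 0 -1 0;0 0 0 0 0 -1 0;0 0 0 0 0 -1 0;0 0 0 0 0 -1 0;0 0 0 0 0 -1 0;0 0 0 0 0 -1 0;0 0 0 0 0 -1 0;0 0 0 0 0 0 0"
}}

```text
t: 14.48
eef_pos: [0.5245, -0.2743, 0.1924]
orientation: [179.8, 39.7, 167.3]
contact_force: [0.8, 0.5, 0.7]
opening: 0.502
grasp_force: 0.0
```

```bash
python3 lg.py
cat > fk.py <<'E'
from h import *
import json
D=[([0,14.9276,-7.9672,67.1913],[.52448,0,.23066]),([13.56,12.33,-17,60.65],[.47328,.11419,.19486])]
D+=[(a,b) for a,b,_ in map(json.loads,open("log.txt"))]
q=np.radians([d[0][1:4] for d in D]);r=np.array([np.hypot(*d[1][:2]) for d in D]);z=np.array([d[1][2] for d in D])
def fk(x,q):
    r0,z0,L1,a,L2,b,T=x;p=q[:,0]-q[:,1];t=p+q[:,2]
    return r0+L1*np.sin(q[:,0]+a)+L2*np.cos(p+b)+T*np.cos(t), z0+L1*np.cos(q[:,0]+a)-L2*np.sin(p+b)-T*np.sin(t)
pr=np.array([0,.15,.32,0,.32,0,.25])
res=least_squares(lambda x:np.r_[fk(x,q)[0]-r,fk(x,q)[1]-z,1e-4*(x-pr)],pr);x=res.x
if __name__=="__main__":
    print(x.round(3),np.abs(res.fun[:2*len(r)]).max())
    for R,Z,t in((.505,.20,0),(.505,.14,0),(.505,.2,20),(.505,.14,20),(.5,.14,40)):
        best=None
        for s in((0,-.5),(.3,-.3),(-.3,-1),(.5,.3)):
            f=lambda u:np.r_[fk(x,np.array([[u[0],u[1],np.radians(t)-u[0]+u[1]]]))]
            o=least_squares(lambda u:f(u).ravel()-[R,Z],s,bounds=(np.radians([-47.68,-73.54]),np.radians([98.78,78.23])))
            if best is None or o.cost<best.cost: best=o
        u=np.degrees(best.x);print(R,Z,t,u.round(1),"j4",round(t-u[0]+u[1],1),"err",np.sqrt(2*best.cost).round(4))
E
python3 fk.py
```

```text
14.475 [-35.36   2.47 -46.25   3.86  14.42 -17.83] [ 0.5245 -0.2743  0.1924] [179.83  39.71 167.32]
[ 0.015  0.238  0.566 -0.002  0.381 -0.111  0.447] 0.0009504138130493611
0.505 0.2 0 [ 97.6 -73.5] j4 -171.2 err 0.2029
0.505 0.14 0 [ 98.8 -73.5] j4 -172.3 err 0.1674
0.505 0.2 20 [ -3.1 -73.5] j4 -50.5 err 0.1262
0.505 0.14 20 [ 17.6 -73.5] j4 -71.1 err 0.1718
0.5 0.14 40 [  2.6 -73.5] j4 -36.2 err 0.0238
```

```bash
cat > ik.py <<'E'
from h import *
import json
from scipy.spatial.transform import Rotation as Ro
D=[([0,14.9276,-7.9672,67.1913,0,90],[.52448,0,.23066],[180,0,90]),([13.56,12.33,-17,60.65,-.01,103.56],[.47328,.11419,.19486],[180,0,90])]+[json.loads(l) for l in open("log.txt")]
lo=np.array([-159.4,-47.7,-73.5,-108.8,-90,-180.]);hi=np.array([159.4,98.8,78.2,121.3,84.7,180.])
def fk(x,q,s5=1):
    r0,z0,L1,a,L2,b,d4,T=x;q=np.radians(q)
    p=q[1]-q[2];t=p+q[3]
    B=Ro.from_euler("z",q[0])
    w=np.array([r0+L1*np.sin(q[1]+a)+L2*np.cos(p+b)+d4*np.cos(t),0,z0+L1*np.cos(q[1]+a)-L2*np.sin(p+b)-d4*np.sin(t)])
    # link4 frame: columns x (up-ish normal), y, z forward
    L=np.array([[-np.sin(t),0,np.cos(t)],[0,-1,0],[-np.cos(t),0,-np.sin(t)]])
    R=B*Ro.from_matrix(L)*Ro.from_euler("x",s5*q[4])*Ro.from_euler("z",q[5])
    return B.apply(w)+T*R.as_matrix()[:,2],R
def resid(x,s5): return np.concatenate([fk(x,d[0],s5)[0]-d[1] for d in D]+[1e-3*(x-pr)])
pr=np.array([0,.2,.4,0,.4,0,.1,.3])
F=[least_squares(resid,pr,args=(s,)) for s in(1,-1)]
s5=1 if F[0].cost<F[1].cost else -1;X=F[0 if s5==1 else 1].x
def ik(P,R,seeds=40,rng=np.random.default_rng(0)):
    best=None
    for k in range(seeds):
        s=rng.uniform(np.maximum(lo,-100),np.minimum(hi,100)) if k else np.array([0,15,-8,67,0,0.])
        s[0]=rng.uniform(-60,60)
        def f(q):
            p,r=fk(X,q,s5);return np.r_[(p-P)*10,(r.inv()*R).as_rotvec()]
        o=least_squares(f,s,bounds=(lo,hi))
        if best is None or o.cost<best.cost-1e-6 : best=o
    return best.x,np.sqrt(2*best.cost)
def pose(tx,tz):
    tz=np.array(tz)/np.linalg.norm(tz);tx=np.array(tx)-tz*(np.array(tx)@tz);tx/=np.linalg.norm(tx)
    return Ro.from_matrix(np.stack([tx,np.cross(tz,tx),tz],1))
E
cat > t.py <<'E'
from ik import *
print(s5,X.round(3),[round(f.cost*1e6,2) for f in F])
for d in D:
    p,R=fk(X,d[0],s5);print(((p-d[1])*1000).round(1),np.degrees((R.inv()*Ro.from_euler("xyz",d[2],degrees=True)).magnitude()).round(2))
def D2(az,el): a,e=np.radians([az,el]);return np.array([np.cos(a)*np.cos(e),np.sin(a)*np.cos(e),np.sin(e)])
for L in(0,10,15,20,25):
    tz=-D2(-12.6,90)*np.cos(np.radians(L))+D2(167.4,0)*np.sin(np.radians(L))
    q,e=ik(np.array([.545,-.3037,.006]),pose(D2(167.4,0),tz),12);print("pick",L,q.round(0),e.round(4))
    for az in(30,50,70,80):
        tz=D2(az,-L);g=np.array([.452,.182,.145]);P=g+.011*tz
        for Z in(0,.07):
            q,e=ik(P+[0,0,Z],pose([0,0,-1],tz),16);print("  place",L,az,Z,q.round(0),e.round(4))
E
python3 t.py
```

```text
Traceback (most recent call last):
  File "t.py", line 1, in <module>
    from ik import *
  File "ik.py", line 17, in <module>
    F=[least_squares(resid,pr,args=(s,)) for s in(1,-1)]
       ~~~~~~~~~~~~~^^^^^^^^^^^^^^^^^^^^
  File "ik.py", line 15, in resid
    def resid(x,s5): return np.concatenate([fk(x,d[0],s5)[0]-d[1] for d in D]+[1e-3*(x-pr)])
                                            ~~^^^^^^^^^^^
  File "ik.py", line 13, in fk
    R=B*Ro.from_matrix(L)*Ro.from_euler("x",s5*q[4])*Ro.from_euler("z",q[5])
        ~~~~~~~~~~~~~~^^^
  File "scipy/spatial/transform/_rotation.pyx", line 1143, in scipy.spatial.transform._rotation.Rotation.from_matrix
ValueError: Non-positive determinant (left-handed or null coordinate frame) in rotation matrix 0: [[-0.99999887  0.         -0.00150273]
 [ 0.         -1.          0.        ]
 [ 0.00150273  0.         -0.99999887]].
```

```bash
sed -i 's/\[0,-1,0\],\[-np.cos/[0,1,0],[-np.cos/' ik.py; time timeout 400 python3 t.py
```

```text
-1 [-0.002  0.223  0.568 -0.     0.393 -0.15   0.124  0.32 ] [np.float64(6.84), np.float64(0.05)]
[-0.1 -0.   0.1] 0.09
[ 0.1 -0.1 -0.1] 0.02
[ 0. -0.  0.] 0.0
[ 0. -0.  0.] 0.0
[-0.  0.  0.] 0.0
pick 0 [-29.  34. -13.  43.  -0. -17.] 0.0
  place 0 30 0 [-15.  26. -73. -51.  66. -42.] 0.5976
  place 0 30 0.07 [ -7.   3. -73. -39.  49. -26.] 0.523
  place 0 50 0 [-17.  39. -73. -64.  79. -46.] 0.3054
  place 0 50 0.07 [-17.  24. -73. -56.  76. -39.] 0.276
  place 0 70 0 [-17.  46. -73. -77.  85. -43.] 0.0659
  place 0 70 0.07 [-17.  34. -73. -72.  85. -36.] 0.0604
  place 0 80 0 [ -17.   57.  -32.   91.   83. -180.] 0.0
  place 0 80 0.07 [ -17.   49.  -33.   98.   83. -180.] 0.0
pick 10 [-28.  40.  -1.  59.  -3. -15.] 0.0
  place 10 30 0 [ -4.  10. -73. -39.  43. -28.] 0.4844
  place 10 30 0.07 [  2.  -4. -73. -34.  31. -17.] 0.3759
  place 10 50 0 [-15.  29. -73. -52.  69. -46.] 0.2248
  place 10 50 0.07 [-14.  15. -73. -46.  65. -38.] 0.1707
  place 10 70 0 [-17.  31. -63. -22.  79. -72.] 0.0
  place 10 70 0.07 [-17.  20. -59.  -7.  79. -72.] 0.0
  place 10 80 0 [ -16.   38.  -40.  
[... 894 characters left out ...]
 0.0
  place 20 70 0.07 [-15.  13. -54.   8.  69. -74.] 0.0
  place 20 80 0 [ -15.   28.  -44.   30.   70. -103.] 0.0
  place 20 80 0.07 [ -15.   21.  -40.   41.   70. -103.] 0.0
pick 25 [-26.  52.  19.  82.  -6. -12.] 0.0
  place 25 30 0 [  9.   2. -73. -34.  21. -15.] 0.2611
  place 25 30 0.07 [ 10.  -7. -73. -32.  18. -11.] 0.1379
  place 25 50 0 [ -8.  15. -73. -40.  51. -39.] 0.0836
  place 25 50 0.07 [ -7.   3. -73. -36.  49. -33.] 0.0
  place 25 70 0 [-13.  19. -57.  -1.  64. -74.] 0.0
  place 25 70 0.07 [-13.  10. -52.  13.  64. -74.] 0.0
  place 25 80 0 [-13.  24. -44.  28.  65. -97.] 0.0
  place 25 80 0.07 [-13.  18. -40.  39.  65. -97.] 0.0
real	1m7.574s
user	1m5.654s
sys	0m0.252s
```

The kinematic model fits to 0.1 mm. Plan: grasp with the tool leaning back 20°, and place it with the tool pointing to azimuth about 80°, nose 20° down.

{"fn": "carry_out", "kwargs": {
  "commands": "0 0 0 0 0 1 0;0 0 0 0 0 1 0;0 0 0 0 0 1 0;0 0 0 0 0 1 0;0 0 0 0 0 1 0;0 0 0 0 0 1 0;0 0 0 0 0 1 0;0 0 0 0 0 1 0;0 0 0 0 0 1 0;0 0 0 0 0 1 0"
}}

```text
t: 15.72
eef_pos: [0.5287, -0.2762, 0.1963]
orientation: [-179.9, -10.1, 167.5]
contact_force: [0.8, 0.1, 0.4]
opening: 0.503
grasp_force: 0.0
```

{"fn": "carry_out", "kwargs": {
  "commands": "0 0 0 0 0 1 0;0 0 0 0 0 1 0;0 0 0 0 0 0 0;0 0 0 0 0 0 0"
}}

```text
t: 16.23
eef_pos: [0.5279, -0.276, 0.1952]
orientation: [-180.0, -19.9, 167.5]
contact_force: [0.1, 0.2, 0.6]
opening: 0.496
grasp_force: 0.0
```

```bash
python3 lg.py
cat > sh.py <<'E'
# python3 sh.py x y z : shift in tool axes, units of 20 mm
from h import *
import sys
from scipy.spatial.transform import Rotation as Ro
s=get_state();R=Ro.from_euler("xyz",s["orientation"],degrees=True).as_matrix()
print("tool axes\n",R.T.round(3),"\nunits",(R.T@(np.array(list(map(float,sys.argv[1:4])))-s["eef_pos"])/.02).round(2))
E
python3 sh.py .543 -.303 .060; python3 sh.py .543 -.303 .012
```

```text
16.225 [-25.26  38.69  22.35  93.11  -4.34 -12.03] [ 0.5279 -0.276   0.1952] [-179.97  -19.92  167.5 ]
tool axes
 [[-0.918  0.203  0.341]
 [ 0.216  0.976 -0.   ]
 [-0.333  0.073 -0.94 ]] 
units [-3.27 -1.15  6.01]
tool axes
 [[-0.918  0.203  0.341]
 [ 0.216  0.976 -0.   ]
 [-0.333  0.073 -0.94 ]] 
units [-4.09 -1.15  8.26]
```

{"fn": "carry_out", "kwargs": {
  "commands": "-0.2 -0.55 -0.19 1 0 0 0;-0.2 -0.55 -0.19 1 0 0 0;-0.2 -0.55 -0.19 1 0 0 0;-0.2 -0.54 -0.19 1 0 0 0;-0.2 -0.54 -0.19 1 0 0 0;-0.2 -0.54 -0.2 1 0 0 0;-0.2 0 0 0 0 0 0;-0.2 0 0 0 0 0 0"
}}

```text
t: 17.23
eef_pos: [0.5425, -0.3028, 0.0607]
orientation: [-180.0, -20.0, 167.5]
contact_force: [0.1, 0.2, -0.0]
opening: 0.404
grasp_force: 0.0
```

```bash
python3 - <<'E'
from h import *
from ik import Ro
w=get_image("wrist");st=get_state();hsv=cv2.cvtColor(w["pixels"],cv2.COLOR_BGR2HSV)
R=Ro.from_euler("xyz",st["orientation"],degrees=True).as_matrix();print(st["eef_pos"],w["extrinsics"].round(3).tolist())
Pm=w["pixels"].copy();cv2.imwrite("pics/w5.png",Pm)
# project planned TCP point and handle centre
def pj(P):
    c=np.linalg.inv(w["extrinsics"])@np.r_[P,1];t=np.arctan2(np.hypot(c[0],c[1]),c[2]);f=K(w);n=np.hypot(c[0],c[1]);return (w["cx"]+f*t*c[0]/n,w["cy"]+f*t*c[1]/n)
print("plan grip",pj([.543,-.303,.027]),"handle c",pj([.535,-.3015,.027]),"tip",pj([.461,-.2847,.017]))
cv2.circle(Pm,tuple(int(a) for a in pj([.535,-.3015,.027])),3,(0,0,255),1)
cv2.imwrite("pics/w5.png",Pm[100:400,100:460])
E
python3 sh.py .543 -.303 .012
```

```text
[ 0.54275274 -0.30284857  0.0609432 ] [[0.215, 0.974, -0.065, 0.527], [0.977, -0.215, 0.014, -0.3], [-0.0, -0.066, -0.998, 0.218], [0.0, 0.0, 0.0, 1.0]]
plan grip (np.float64(275.8272346658838), np.float64(260.75580057169157)) handle c (np.float64(275.38961559073704), np.float64(246.98745273142654)) tip (np.float64(276.13341672561734), np.float64(127.43555792483743))
tool axes
 [[-0.918  0.204  0.341]
 [ 0.216  0.976 -0.   ]
 [-0.333  0.073 -0.94 ]] 
units [-0.85 -0.    2.3 ]
```

View pics/w5.png

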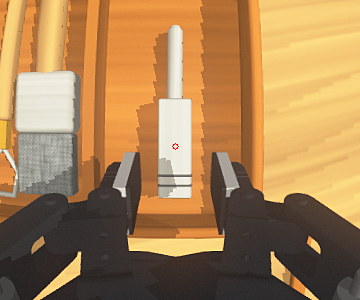

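The handle is centred between the pads (crop (175,147), fingers at 125 and 225). I descend and grip.

{"fn": "carry_out", "kwargs": {
  "commands": "-0.2 -0.35 0 0.9 0 0 0;-0.2 -0.3 0 0.8 0 0 0;-0.2 -0.2 0 0.6 0 0 0;-0.2 0 0 0 0 0 0"
}}

```text
t: 17.77
eef_pos: [0.5421, -0.3024, 0.0096]
orientation: [180.0, -20.1, 167.5]
contact_force: [1.0, 0.2, 1.2]
opening: 0.403
grasp_force: 0.0
```

{"fn": "carry_out", "kwargs": {
  "commands": "-1 0 0 0 0 0 0;-1 0 0 0 0 0 0;-1 0 0 0 0 0 0;-1 0 0 0 0 0 0",
  "squeeze": 70
}}

```text
t: 18.27
eef_pos: [0.5425, -0.3027, 0.0104]
orientation: [180.0, -20.0, 167.5]
contact_force: [-0.8, 0.4, -2.5]
opening: 0.218
grasp_force: 70.8
```

{"fn": "carry_out", "kwargs": {
  "commands": "-1 0.36 0 -1 0 0 0;-1 0.36 0 -1 0 0 0;-1 0.36 0 -1 0 0 0;-1 0.36 0 -1 0 0 0;-1 0.36 0 -1 0 0 0;-1 0.36 0 -1 0 0 0;-1 0.36 0 -1 0 0 0;-1 0.36 0 -1 0 0 0;-1 0 0 0 0 0 0"
}}

```text
t: 19.4
eef_pos: [0.5439, -0.3032, 0.1821]
orientation: [-180.0, -19.8, 167.5]
contact_force: [-0.5, -0.3, -2.2]
opening: 0.217
grasp_force: 70.8
```

```bash
python3 lg.py
cat > plan.py <<'E'
from ik import *
s=get_state();R0=Ro.from_euler("xyz",s["orientation"],degrees=True);P0=s["eef_pos"]
Rp=Ro.from_euler("xyz",[180,-20,167.5],degrees=True)
tip_t=Rp.inv().apply(np.array([.4589,-.2845,.017])-[.5425,-.3027,.0104]);print("tip in tool",tip_t.round(4),"opening",s["opening"])
def D2(az,el): a,e=np.radians([az,el]);return np.array([np.cos(a)*np.cos(e),np.sin(a)*np.cos(e),np.sin(e)])
for az in(72,80):
    R1=pose([0,0,-1],D2(az,-20));rv=(R0.inv()*R1).as_rotvec(degrees=True);print("az",az,"rotvec",rv.round(1),np.linalg.norm(rv).round(1))
    for Pm in(P0,np.array([.50,-.10,.25]),np.array([.42,.1,.27])):
        q=s["qpos"].copy();e=[];mz=9
        for k in np.linspace(0,1,13):
            Rk=R0*Ro.from_rotvec(rv*k,degrees=True)
            o=least_squares(lambda u:np.r_[(fk(X,u,s5)[0]-Pm)*10,(fk(X,u,s5)[1].inv()*Rk).as_rotvec()],np.clip(q,lo+.01,hi-.01),bounds=(lo,hi));q=o.x;e.append(np.sqrt(2*o.cost));mz=min(mz,(Pm+Rk.apply(tip_t))[2])
        print("  at",Pm.round(3),"maxerr",max(e).round(4),"q",q.round(0),"min tip z",mz.round(3))
    print("  TCP hover (tip .12):",(np.array([.4523,.182,.12])-R1.apply(tip_t)).round(4),"seated:",(np.array([.4523,.182,.048])-R1.apply(tip_t)).round(4))
E
python3 plan.py
```

```text
19.4 [-26.67  41.94  26.76  94.09  -4.8  -13.35] [ 0.5439 -0.3032  0.1821] [-179.95  -19.83  167.48]
tip in tool [ 0.0827 -0.0003  0.0231] opening 0.21732103976251863
az 72 rotvec [-39.1 -71.7 -83.5] 116.8
  at [ 0.544 -0.303  0.182] maxerr 0.0 q [ -53.   59.   27.  115.   51. -154.] min tip z 0.097
  at [ 0.5  -0.1   0.25] maxerr 0.0 q [ -44.   37.   -9.   94.   58. -144.] min tip z 0.164
  at [0.42 0.1  0.27] maxerr 0.0 q [ -30.   17.  -37.   65.   67. -121.] min tip z 0.184
  TCP hover (tip .12): [0.454  0.1884 0.2056] seated: [0.454  0.1884 0.1336]
az 80 rotvec [-42.7 -68.  -91.1] 121.4
  at [ 0.544 -0.303  0.182] maxerr 0.0318 q [ -51.   62.   35.  121.   46. -157.] min tip z 0.097
  at [ 0.5  -0.1   0.25] maxerr 0.0 q [ -42.   41.   -1.  103.   53. -151.] min tip z 0.164
  at [0.42 0.1  0.27] maxerr 0.0 q [ -28.   22.  -30.   78.   63. -134.] min tip z 0.184
  TCP hover (tip .12): [0.4531 0.1886 0.2056] seated: [0.4531 0.1886 0.1336]
```

{"fn": "carry_out", "kwargs": {
  "commands": "-1 0.52 0.94 -0.17 0 0 0;-1 0.52 0.94 -0.17 0 0 0;-1 0.52 0.94 -0.17 0 0 0;-1 0.52 0.94 -0.17 0 0 0;-1 0.52 0.94 -0.17 0 0 0;-1 0.52 0.94 -0.17 0 0 0;-1 0.52 0.94 -0.17 0 0 0;-1 0.52 0.94 -0.17 0 0 0;-1 0.52 0.94 -0.17 0 0 0;-1 0.52 0.94 -0.17 0 0 0"
}}

```text
t: 20.65
eef_pos: [0.4995, -0.0994, 0.2488]
orientation: [-180.0, -20.0, 167.5]
contact_force: [1.0, -0.7, -2.9]
opening: 0.215
grasp_force: 70.7
```

{"fn": "carry_out", "kwargs": {
  "commands": "-1 0 0 0 -0.4 -0.7 -0.86;-1 0 0 0 -0.4 -0.7 -0.86;-1 0 0 0 -0.4 -0.7 -0.86;-1 0 0 0 -0.4 -0.7 -0.86;-1 0 0 0 -0.4 -0.7 -0.86;-1 0 0 0 -0.4 -0.7 -0.86;-1 0 0 0 -0.4 -0.7 -0.86;-1 0 0 0 -0.4 -0.7 -0.86;-1 0 0 0 -0.4 -0.7 -0.86;-1 0 0 0 -0.4 -0.7 -0.86"
}}

```text
t: 21.9
eef_pos: [0.4991, -0.1, 0.2486]
orientation: [159.4, 23.4, -157.3]
contact_force: [0.3, 0.2, -3.7]
opening: 0.216
grasp_force: 70.8
```

{"fn": "carry_out", "kwargs": {
  "commands": "-1 0 0 0 -0.4 -0.7 -0.86;-1 0 0 0 -0.4 -0.7 -0.86;-1 0 0 0 -0.4 -0.7 -0.86;-1 0 0 0 -0.4 -0.7 -0.86;-1 0 0 0 -0.4 -0.7 -0.86;-1 0 0 0 -0.4 -0.7 -0.86;-1 0 0 0 -0.4 -0.7 -0.86;-1 0 0 0 -0.4 -0.7 -0.86;-1 0 0 0 -0.4 -0.7 -0.86;-1 0 0 0 -0.4 -0.7 -0.86"
}}

```text
t: 23.15
eef_pos: [0.4997, -0.1005, 0.2484]
orientation: [179.3, 69.6, -105.8]
contact_force: [-0.2, 0.3, -2.5]
opening: 0.212
grasp_force: 70.9
```

```bash
python3 lg.py; sed -i 's/(72,80)/(75,)/' plan.py; python3 plan.py
```

```text
23.15 [ -42.8    38.29   -6.28   96.73   56.07 -146.13] [ 0.4997 -0.1005  0.2484] [ 179.31   69.57 -105.84]
tip in tool [ 0.0827 -0.0003  0.0231] opening 0.21201206501166248
az 75 rotvec [-0.1 -0.4 -0.3] 0.5
  at [ 0.5   -0.1    0.248] maxerr 0.0 q [ -43.   39.   -6.   97.   56. -147.] min tip z 0.163
  at [ 0.5  -0.1   0.25] maxerr 0.0 q [ -43.   39.   -6.   97.   56. -147.] min tip z 0.164
  at [0.42 0.1  0.27] maxerr 0.0 q [ -29.   19.  -35.   70.   66. -126.] min tip z 0.184
  TCP hover (tip .12): [0.4537 0.1885 0.2056] seated: [0.4537 0.1885 0.1336]
```

{"fn": "carry_out", "kwargs": {
  "commands": "-1 -0.2 0.43 0.94 0 0 0;-1 -0.2 0.43 0.94 0 0 0;-1 -0.2 0.43 0.94 0 0 0;-1 -0.2 0.43 0.94 0 0 0;-1 -0.2 0.43 0.94 0 0 0;-1 -0.2 0.43 0.94 0 0 0;-1 -0.2 0.43 0.94 0 0 0;-1 -0.2 0.43 0.94 0 0 0;-1 -0.2 0.43 0.94 0 0 0;-1 -0.2 0.43 0.94 0 0 0"
}}

```text
t: 24.4
eef_pos: [0.4666, 0.1064, 0.2204]
orientation: [178.9, 69.4, -106.3]
contact_force: [0.0, -0.0, -2.0]
opening: 0.218
grasp_force: 71.1
```

{"fn": "carry_out", "kwargs": {
  "commands": "-1 -0.2 0.43 0.9 0 0 0;-1 -0.2 0.43 0.9 0 0 0;-1 -0.2 0.43 0.9 0 0 0;-1 -0.2 0.43 0.9 0 0 0;-1 0 0 0 0 0 0;-1 0 0 0 0 0 0"
}}

```text
t: 25.15
eef_pos: [0.4532, 0.185, 0.2106]
orientation: [179.0, 69.5, -106.3]
contact_force: [0.1, -1.3, -2.4]
opening: 0.216
grasp_force: 70.9
```

```bash
python3 lg.py
python3 - <<'E'
from h import *
import pickle
d={n:get_image(n) for n in("scene","side","wrist")};pickle.dump(d,open("d6.pkl","wb"))
def pj(im,P):
    c=np.linalg.inv(im["extrinsics"])@np.r_[P,1];f=K(im);return np.round([im["cx"]+f*c[0]/c[2],im["cy"]+f*c[1]/c[2]],1)
st=get_state()
from scipy.spatial.transform import Rotation as Ro
R=Ro.from_euler("xyz",st["orientation"],degrees=True);tip=st["eef_pos"]+R.apply([.0827,0,.0231]);top=tip+[0,0,.048];print("tip model",tip.round(4))
for n in("scene","side"):
    im=d[n];print(n,"tip",pj(im,tip),"shoulder",pj(im,top),"hole",pj(im,[.4523,.182,.096]))
    u,v=pj(im,tip).astype(int);hsv=cv2.cvtColor(im["pixels"],cv2.COLOR_BGR2HSV)
    for y in range(v-34,v+16,2): print(y,u-16," ".join("%3d/%3d"%(hsv[y,x,1],hsv[y,x,2]) for x in range(u-16,u+17,2)))
E
```

```text
25.15 [-15.6   16.76 -46.52  27.79  69.46 -90.77] [0.4532 0.185  0.2106] [ 178.99   69.46 -106.27]
tip model [0.4514 0.1775 0.125 ]
scene tip [340.4 221.9] shoulder [342.3 206.3] hole [340.9 232. ]
187 324  79/ 29  28/ 18  17/ 15  20/ 26  20/ 38  13/ 79  16/157  45/114  21/132  18/174  20/178  20/181  19/177  19/172  68/143 127/195 128/194
189 324 125/200 128/133  85/ 36   0/ 18  18/ 28   7/ 37  12/ 86  14/162  18/ 99  21/108  20/168  20/181  19/162  19/119  27/153 124/197 127/199
191 324 128/199 127/203 129/154  90/ 37  28/ 18  12/ 22   7/ 37  13/115  16/163  17/ 90  19/ 92  20/126  21/111  15/ 87  50/128 125/188 129/192
193 324 127/206 127/201 128/199 128/147  53/ 29  16/ 16  26/ 30  13/ 39  15/116  14/161  15/ 68  19/ 95  22/105  28/101 120/172 128/192 127/197
195 324 124/211 124/209 125/210 124/208 130/122   0/ 20  38/ 20  17/ 30   9/ 56  15/137  15/116  19/106  22/117  57/138 127/186 129/188 128/187
197 324 125/202 126/207 127/209 125/208 126/205 122/ 90  27/ 19   0/ 25  13/ 76  14/ 90  17/ 88  19/118  25/122  69/145 127/198 126/194 128/188
199 324 126/209 127/207 128/202 127/20
[... 5662 characters left out ...]
/201 107/203 104/208  91/166  20/ 77  69/ 63  73/ 77  86/ 74  90/ 71  78/ 72  76/ 67  11/ 47  17/ 45  25/ 41  29/ 44  23/ 44
181 216 104/210 104/204 107/200 103/207 102/197  76/114  52/ 74  96/ 72  83/ 71  81/ 79 102/ 70  79/ 71  74/ 52  54/ 38   5/ 53  13/ 57   6/ 45
183 216 106/206 103/212 105/204 106/200 104/208 103/174  66/ 89  79/ 74  72/ 71  94/ 73  86/ 71  76/ 77  76/ 67  21/ 48  25/ 52  32/ 56  22/ 47
185 216 110/201 106/206 107/207 110/200 105/202 101/186  70/ 98  90/ 71  86/ 71  84/ 76  85/ 78  77/ 73  78/ 72  81/ 69  72/ 53  20/ 52  17/ 44
187 216 104/197 107/202 101/207 104/187  82/147  45/101  13/ 60  68/ 71  85/ 72  81/ 88  89/ 89  85/ 78  92/ 78 106/ 72  96/ 64  93/ 74  68/ 71
```

```bash
cat > tip.py <<'E'
from h import *
import sys
from scipy.spatial.transform import Rotation as Ro
def measure(im,st,ho=True):
    R=Ro.from_euler("xyz",st["orientation"],degrees=True);tip=st["eef_pos"]+R.apply([.0827,0,.0231])
    print("pin axis",R.apply([np.cos(np.radians(20)),0,np.sin(np.radians(20))]).round(3),"tip model",tip.round(4))
    hsv=cv2.cvtColor(im["pixels"],cv2.COLOR_BGR2HSV).astype(float)
    S=np.clip((125-hsv[...,1])/100,0,1)
    row=lambda y:((np.arange(330,354)*S[y,330:354]).sum()/S[y,330:354].sum(),S[y,330:354].sum())
    for y in(211,213,215,217,219,221): print(y,np.round(row(y),2))
    # end of shank on column ~341: weight down rows
    col=S[205:226,340:343].mean(1);print("end row",(205+col.sum()-.5).round(2))
    V=np.clip((127-hsv[226:240,334:350,2])/55,0,1);V[:3]=0
    y,x=np.mgrid[226:240,334:350]
    V[(np.hypot(x-342,y-232)>6)]=0
    V[V<.15]=0
    h=((x*V).sum()/V.sum(),(y*V).sum()/V.sum());print("hole px",np.round(h,2),V.sum().round(1));return tip,h
if __name__=="__main__":
    import pickle
    d=pickle.load(open("d6.pkl","rb"));st=get_state();tip,h=measure(d["scene"],st)
    im=d["scene"];print("hole scene",onz(im,*h,.096).round(4))
    print("tip scene if z=.125:",onz(im,341.1,222.2,.125).round(4))
E
python3 tip.py
```

```text
pin axis [-0.008 -0.007 -1.   ] tip model [0.4514 0.1775 0.125 ]
211 [342.2    3.83]
213 [341.83   3.7 ]
215 [341.72   3.73]
217 [341.33   3.68]
219 [341.16   3.83]
221 [340.88   3.63]
end row 220.71
hole px [341.81 232.13] 20.9
hole scene [0.4515 0.1839 0.096 ]
tip scene if z=.125: [0.4513 0.1791 0.125 ]
```

Run:
```python
from h import *
import pickle
w=pickle.load(open("d6.pkl","rb"))["wrist"];E=w["extrinsics"]
def pj(P):
    c=np.linalg.inv(E)@np.r_[P,1];n=np.hypot(c[0],c[1]);t=np.arctan2(n,c[2]);f=K(w);return np.array([w["cx"]+f*t*c[0]/n,w["cy"]+f*t*c[1]/n])
print(E.round(3).tolist())
print("tip",pj([.4514,.1775,.125]),"shoulder",pj([.4514,.1775,.173]),"hole",pj([.4523,.182,.096]),"rim side",pj([.45,.13,.096]))
p=pj([.4523,.182,.096]).astype(int);hsv=cv2.cvtColor(w["pixels"],cv2.COLOR_BGR2HSV)
a=slice(max(0,p[1]-50),p[1]+30,2);b=slice(p[0]-40,p[0]+40,2)
print(a,b)
for y in range(a.start,min(420,a.stop),2): print(y,"".join("#" if hsv[y,x,2]<60 else ("o" if hsv[y,x,2]<110 else ".") if hsv[y,x,1]<60 else "w" for x in range(b.start,b.stop)))
```

```text
[[-0.964, 0.026, 0.263, 0.413], [0.264, 0.071, 0.962, 0.031], [0.006, 0.997, -0.076, 0.194], [0.0, 0.0, 0.0, 1.0]]
tip [278.01294391  96.58657431] shoulder [278.82576054 190.9867195 ] hole [278.06256974  53.12789177] rim side [250.79380218  -7.85777701]
slice(np.int64(3), np.int64(83), 2) slice(np.int64(238), np.int64(318), 2)
3 ....oooooooooooooooooo..........ooooooooooooooooooowwwwwwwwwwwww################
5 .....oooooooooooooooooo............ooooooooooooooooooo##########################
7 ......ooooooooooooooooooo............ooooooooooooooooooo###############o########
9 ........ooooooooooooooooo...............ooooooooooooooooo######o##############oo
11 .........oo.oooooooooooooo................ooooooooooooooo.o################o####
13 ..........ooooooooooooooooo.................oooooooooooooooo#######o##oooooooooo
15 ...........oooo.oooooooooooo...................ooooooooooooooo#ooooooooooooooooo
17 ............oooo.oo.o.oooo.ooo.............o.....ooooooooooooooo###o####oooooooo
19 ..............oooooo.ooo.oooooo....................oooooooooooooo##o#ooooooooooo
21 ..............oo
[... 1884 characters left out ...]
.........................www
67 .............................................................................www
69 .............................................................................www
71 .............................................................................www
73 ...............................................................................w
75 ..............................................................................w.
77 ..............................................................................w.
79 .............................................................................w.w
81 ............................................................................w.ww
```

Run:
```python
from h import *
import pickle
w=pickle.load(open("d6.pkl","rb"))["wrist"]
print("hole",onz(w,279.5,50.3,.096,1).round(4),"edges",onz(w,267,50.3,.096,1).round(4),onz(w,291.5,50.3,.096,1).round(4),onz(w,279,44.3,.096,1).round(4),onz(w,279,56,.096,1).round(4))
hsv=cv2.cvtColor(w["pixels"],cv2.COLOR_BGR2HSV)
for y in range(78,130,2): print(y,"".join("#" if hsv[y,x,2]<50 else chr(ord('0')+min(9,hsv[y,x,2]//26)) if hsv[y,x,1]<70 else "w" for x in range(245,312)))
for y in range(130,200,10): print(y,"".join("#" if hsv[y,x,2]<50 else chr(ord('0')+min(9,hsv[y,x,2]//26)) if hsv[y,x,1]<70 else "w" for x in range(245,312)))
```

```text
hole [0.4508 0.1793 0.096 ] edges [0.4572 0.1775 0.096 ] [0.4446 0.181  0.096 ] [0.4495 0.1734 0.096 ] [0.4526 0.1851 0.096 ]
78 6665456666666666654566666666666666666666666666666666666666666666666
80 6665456666666666664566666666666666666666666666666666666666666666666
82 6666545666666666665556666666666666666666666666666666666666666666666
84 6666546666666666665566666666666666666666666666666666666666666666665
86 6666546666666666665566666666666666666666666666666666666666666666655
88 666654666666666665456666666666666666666666666666666666666666666666w
90 666645666666666665456666666666666666666666666666666666666666666578w
92 6664466666666666545666666665555556666666666666666666666666666657w8w
94 6654666666666665456666665455555555556666666666666666666666666778888
96 6545666666666654566666555555555555555666666666666666666666667887888
98 546666666666654666666555555555555555555666666666666666666668w8887w8
100 5666666666654566666654555555555555555555666666666666666678888888888
102 6666666666556666666554555555555555555555666666666666666788888w88888
104 666666665566666666665455555555555555555566666
[... 690 characters left out ...]
6wwww45555555555555555555566666666666666666766667667
126 6666666666wwwwwwwwww45555555555555555555566666666677777677777777767
128 666wwwwwwwwwwwwwwwww55555555555555555555566666667777777777777677766
130 wwwwwwwwwwwwwwwwwwww45555555555556555555566666676777777777777777776
140 wwwwwwwwwwwwwwwwwwww55555555556555555555799999999999999999999999999
150 wwwwwwwwwwwwwwwwwwww455555555555665555555wwwwwwwwwwwwwwwwwwwwwwwwww
160 33333333333333333333555555555565555555555wwwwwwwwwwwwwwwwwwwwwwwwww
170 33333333333333333333555555555555555555555wwwwwwwwwwwwwwwwwwwwwwwwww
180 33333333333333333333555555555566555555555wwwwwwwwwwwwwwwwwwwwwwwwww
190 7777777755566666665556565666666666666666666666666655599988898877766
```

```bash
python3 - <<'E'
from h import *
import pickle
d=pickle.load(open("d6.pkl","rb"));w=d["wrist"];s=d["scene"]
for z in(.123,.125,.127): 
    n=onz(w,274.7,91.6,z,1);c=w["extrinsics"][:2,3];v=n[:2]-c;v/=np.linalg.norm(v);print(z,"tip wrist",(n[:2]+.0042*v).round(4),"shoulder z", "hole-tip",(np.array([.4508,.1793])-n[:2]-.0042*v).round(4),"| scene tip",onz(s,340.8,221.5,z)[:2].round(4),"hole-tip",(np.array([.4515,.1839])-onz(s,340.8,221.5,z)[:2]).round(4))
# shoulder row at shank front, model z
for z in(.171,.173,.175): print(z,onz(w,274.9,189,z,1).round(4))
E
python3 sh.py .4532 .185 .2106
```

```text
0.123 tip wrist [0.4536 0.1794] shoulder z hole-tip [-0.0028 -0.0001] | scene tip [0.4479 0.1767] hole-tip [0.0036 0.0072]
0.125 tip wrist [0.4525 0.1754] shoulder z hole-tip [-0.0017  0.0039] | scene tip [0.4498 0.1775] hole-tip [0.0017 0.0064]
0.127 tip wrist [0.4514 0.1713] shoulder z hole-tip [-0.0006  0.008 ] | scene tip [0.4516 0.1783] hole-tip [-0.0001  0.0056]
0.171 [0.4551 0.1841 0.171 ]
0.173 [0.4514 0.1706 0.173 ]
0.175 [0.4477 0.1571 0.175 ]
tool axes
 [[-0.098 -0.336 -0.937]
 [-0.964  0.266  0.006]
 [ 0.247  0.904 -0.35 ]] 
units [-0.01  0.04  0.02]
```

{"fn": "carry_out", "kwargs": {
  "commands": "-1 0.31 0.03 0.22 0 0 0;-1 0.31 0.02 0.22 0 0 0;-1 0.31 0.02 0.21 0 0 0;-1 0 0 0 0 0 0;-1 0 0 0 0 0 0"
}}

```text
t: 25.92
eef_pos: [0.4534, 0.1908, 0.1886]
orientation: [179.0, 69.5, -106.3]
contact_force: [-0.4, -0.5, -2.4]
opening: 0.213
grasp_force: 70.9
```

```bash
python3 lg.py
python3 - <<'E'
from h import *
import pickle
d={n:get_image(n) for n in("scene","wrist")};pickle.dump(d,open("d7.pkl","wb"))
w=d["wrist"];v=cv2.cvtColor(w["pixels"],cv2.COLOR_BGR2HSV)
for y in range(10,100,2): print(y,"".join("#" if v[y,x,2]<50 else chr(ord('0')+min(9,v[y,x,2]//26)) if v[y,x,1]<70 else "w" for x in range(245,312)))
s=d["scene"];v=cv2.cvtColor(s["pixels"],cv2.COLOR_BGR2HSV)
for y in range(212,242): print(y," ".join("%3d/%3d"%(v[y,x,1],v[y,x,2]) for x in range(334,352)))
E
```

```text
25.925 [-14.79  18.72 -48.93  21.14  69.53 -88.33] [0.4534 0.1908 0.1886] [ 178.98   69.53 -106.32]
10 4444444444443443312222222222222222222222222222222222222222222333333
12 3444444444444434444322222222222222222222222222222222223333443343343
14 4444444444444444444444222222222222222222222222222222222343333333333
16 4444444444434444343444443222222222222222222222222222222#33333333333
18 4444444344434444444444444443222222222222222222222222222233333333333
20 44444434444444444444444434344321222222222222222222222222#3333322www
22 444444444444444444444444444444443222222222222#21###22#wwwwwwwwwwwww
24 444434444444443444444444434343444432#1##22wwwwwwwwwwwwww2####122222
26 4444444444433443444444344444344444443wwwwwww##1####2222222222222222
28 4444444444444444434444443444443443443332#22222222222222222222222222
30 4444444444444434444444444444444444443344432222222222222222222222222
32 4444444444444444444444444433444434444433344322222222222222222222222
34 4444444444444444444434444444344444343434334343222222222222222222222
36 4444444444444434444444433444444444443333433444432222222222222222222
38 444
[... 5934 characters left out ...]
/131  29/130  29/124  30/127  28/126  27/125  28/129  27/131  27/131  29/133  27/130  29/131  29/133  29/131
238  29/123  27/131  29/133  26/128  27/130  25/131  29/131  29/124  28/117  31/108  29/123  29/132  29/131  29/132  27/130  29/131  29/132  29/131
239  27/130  29/131  27/131  28/127  27/124  30/127  27/130  27/130  30/127  27/114  27/123  25/134  25/133  29/131  29/132  29/131  28/129  29/132
240  31/131  29/130  29/131  30/128  30/118  30/118  31/122  30/128  30/127  28/126  25/131  19/146  24/137  28/128  30/126  27/130  29/132  27/132
241  45/135  34/128  30/127  31/130  30/129  30/129  28/118  26/117  30/110  27/124  25/130  27/132  31/131  29/122  29/115  28/127  29/130  25/131
```

Run:
```python
from h import *
import pickle
d=pickle.load(open("d7.pkl","rb"));w=d["wrist"];s=d["scene"]
H=onz(w,277,80.7,.096,1)[:2];print("hole w",H,onz(w,262,80.7,.096,1)[:2],onz(w,291.5,80.7,.096,1)[:2],onz(w,277,74.5,.096,1)[:2],onz(w,277,87.2,.096,1)[:2])
Hs=onz(s,341.8,232.1,.096)[:2]
for z in(.1025,.1035,.1045,.1055):
    n=onz(w,274.7,91.6,z,1)[:2];c=w["extrinsics"][:2,3];v=n-c;v/=np.linalg.norm(v);t=n+.0042*v
    ts=onz(s,342.2,230.0,z)[:2];print(z,"wrist hole-tip",(H-t).round(4),"scene",(Hs-ts).round(4))
```

```text
hole w [0.45049917 0.17999913] [0.45763366 0.17787348] [0.44354384 0.18187378] [0.44876808 0.17355697] [0.45245741 0.18728743]
0.1025 wrist hole-tip [-0.002 -0.003] scene [ 0.0005 -0.0001]
0.1035 wrist hole-tip [-0.0015 -0.001 ] scene [-0.0004 -0.0005]
0.1045 wrist hole-tip [-0.0009  0.0011] scene [-0.0013 -0.0009]
0.1055 wrist hole-tip [-0.0004  0.0031] scene [-0.0022 -0.0013]
```

{"fn": "carry_out", "kwargs": {
  "commands": "-1 0.01 0.05 -0.02 0 0 0;-1 0.19 0 0.07 0 0 0;-1 0.19 0 0.07 0 0 0;-1 0.14 0 0.05 0 0 0;-1 0 0 0 0 0 0"
}}

```text
t: 26.65
eef_pos: [0.4519, 0.1907, 0.1771]
orientation: [178.9, 69.5, -106.4]
contact_force: [0.9, -0.1, -2.2]
opening: 0.219
grasp_force: 70.9
```

{"fn": "carry_out", "kwargs": {
  "commands": "-1 0.19 0 0.07 0 0 0;-1 0.19 0 0.07 0 0 0;-1 0.19 0 0.07 0 0 0;-1 0.19 0 0.07 0 0 0;-1 0 0 0 0 0 0"
}}

```text
t: 27.28
eef_pos: [0.4518, 0.1907, 0.1609]
orientation: [178.9, 69.5, -106.4]
contact_force: [-0.1, -0.4, -2.5]
opening: 0.219
grasp_force: 70.9
```

{"fn": "carry_out", "kwargs": {
  "commands": "-1 0.19 0 0.07 0 0 0;-1 0.14 0 0.05 0 0 0;-1 0.14 0 0.05 0 0 0;-1 0 0 0 0 0 0"
}}

```text
t: 27.78
eef_pos: [0.4517, 0.1906, 0.151]
orientation: [178.9, 69.5, -106.4]
contact_force: [-0.0, 0.6, -2.3]
opening: 0.218
grasp_force: 70.9
```

{"fn": "carry_out", "kwargs": {
  "commands": "-1 0.14 0 0.05 0 0 0;-1 0.14 0 0.05 0 0 0;-1 0 0 0 0 0 0"
}}

```text
t: 28.15
eef_pos: [0.4516, 0.1905, 0.1451]
orientation: [178.9, 69.5, -106.4]
contact_force: [-0.4, -0.3, -2.8]
opening: 0.214
grasp_force: 70.9
```

{"fn": "carry_out", "kwargs": {
  "commands": "-1 0.14 0 0.05 0 0 0;-1 0.14 0 0.05 0 0 0;-1 0.05 0 0.02 0 0 0;-1 0 0 0 0 0 0"
}}

```text
t: 28.65
eef_pos: [0.4517, 0.1905, 0.1382]
orientation: [179.0, 69.5, -106.3]
contact_force: [0.0, -0.1, -3.0]
opening: 0.213
grasp_force: 70.9
```

{"fn": "carry_out", "kwargs": {
  "commands": "-1 0.14 0 0.05 0 0 0;-1 0.05 0 0.02 0 0 0;-1 0 0 0 0 0 0"
}}

```text
t: 29.02
eef_pos: [0.4517, 0.1905, 0.1342]
orientation: [179.0, 69.5, -106.3]
contact_force: [0.2, 0.8, -3.0]
opening: 0.214
grasp_force: 71.0
```

{"fn": "carry_out", "kwargs": {
  "commands": "-1 0.05 0 0.02 0 0 0;-1 0 0 0 0 0 0"
}}

```text
t: 29.28
eef_pos: [0.4517, 0.1908, 0.1342]
orientation: [179.0, 69.7, -106.3]
contact_force: [-0.5, 0.0, 2.9]
opening: 0.211
grasp_force: 71.3
```

{"fn": "carry_out", "kwargs": {
  "commands": "-1 0.05 0 0.02 0 0 0;-1 0 0 0 0 0 0"
}}

```text
t: 29.52
eef_pos: [0.4517, 0.1912, 0.1341]
orientation: [179.0, 69.8, -106.3]
contact_force: [-2.5, 1.4, 7.8]
opening: 0.213
grasp_force: 71.6
```

{"fn": "carry_out", "kwargs": {
  "commands": "-1 -0.07 0 -0.03 0 0 0;-1 0 0 0 0 0 0;-0.5 0 0 0 0 0 0;-0.25 0 0 0 0 0 0;-0.2 0 0 0 0 0 0;-0.2 0 0 0 0 0 0"
}}

```text
t: 30.28
eef_pos: [0.4517, 0.1904, 0.1335]
orientation: [179.0, 69.5, -106.3]
contact_force: [-0.1, -0.6, -0.0]
opening: 0.399
grasp_force: 0.0
```

```bash
python3 lg.py
python3 - <<'E'
from h import *
import pickle
d={n:get_image(n) for n in("scene","wrist")};pickle.dump(d,open("d8.pkl","wb"))
w=d["wrist"];v=cv2.cvtColor(w["pixels"],cv2.COLOR_BGR2HSV)
for y in range(120,320,6): print(y,"".join("#" if v[y,x,2]<50 else chr(ord('0')+min(9,v[y,x,2]//26)) if v[y,x,1]<70 else "w" for x in range(200,350,2)))
E
```

```text
30.275 [-14.9   25.37 -52.39  11.37  69.5  -88.69] [0.4517 0.1904 0.1335] [ 179.    69.5 -106.3]
120 22222222222223233333333333333333333333333333333333334443333333333w33333wwww
126 55555544444433222322333222233332666667766643333333333333333333333333w333333
132 454545554454545545554443222333326666667666433333333333344444444444444444444
138 55544555455444555555555544455444566667666632222445777789888899wwwwwwwwwwwww
144 55554554545454454454555454555545545545446689999999999999999999wwwwwwwwwwwww
150 455555555444544545554544545554554445445544544389999999999999998wwwwwwwwwwww
156 555555555545455455555544555555544454444445455444444999999999998wwwwwwwwwwww
162 666655555555455555555555455544554444544445544544444444788888888wwwwwwwwwwww
168 777455555555555555555555555555445445544445444544455444445888877wwwwwwwwwwww
174 555444555555555555555555555555555555555455444454444444444888ww8wwwwwwwwwwww
180 555555556777645555555555555555555555555555555566544444444788888wwwwwwwwwwww
186 7777776666677777777654555555555555555555555555777776665447888wwwwwwwwwwwwww
192 666667777776667777777656776777777777777
[... 1016 characters left out ...]
32222wwww7767777776777777777777776wwwwwww22222555555222222ww
276 ww222222555555422222wwwwww67777777777777777777776wwwwwww222222555555322222w
282 w2w222245555542222222wwwww67777767777777777777776wwwwwww2222222555555222222
288 2w2222235777722222222wwwww67777777777777777777775wwwwww32222222577774222222
294 2222222222#773222222wwwwww45554544454454445455665www33332222222673222222222
300 22w22222222222222221wwwwww67777767777777777777776ww333332222222222222222222
306 2222222222222222222wwwwwww33333333333333333333333ww333333w22222222222222222
312 2222222222222222w22wwwwwww67777667677777777777766wwwww444322222222222212212
318 2222222222222222w2wwwwwwww57777666677777777777776wwwwwwwwww222222222#22##11
```

{"fn": "carry_out", "kwargs": {
  "commands": "-0.2 0 0 -0.5 0 0 0;-0.2 0 0 -1 0 0 0;-0.2 0 0 -1 0 0 0;-0.2 0 0 -1 0 0 0;-0.2 0 0 -1 0 0 0;-0.2 0 0 -1 0 0 0;-0.2 0 0 -1 0 0 0;-0.2 0 0 0 0 0 0;-0.2 0 0 0 0 0 0"
}}

```text
t: 31.5
eef_pos: [0.4197, 0.0732, 0.1788]
orientation: [179.0, 69.5, -106.3]
contact_force: [-0.2, 0.4, -0.5]
opening: 0.403
grasp_force: 0.0
```

Run:
```python
from h import *
d={n:get_image(n) for n in("scene","side")};st=get_state();print(st["t"],st["eef_pos"],st["contact_force"])
for n,im in d.items():
    P=cloud(im);q=P.reshape(-1,3);hsv=cv2.cvtColor(im["pixels"],cv2.COLOR_BGR2HSV).reshape(-1,3)
    m=(abs(q[:,0]-.452)<.03)&(abs(q[:,1]-.182)<.03)&(q[:,2]>.105)&(q[:,2]<.19)
    a=q[m];print(n,m.sum(),a.min(0).round(4),a.max(0).round(4))
    t=a[a[:,2]>a[:,2].max()-.006];print("top",t.mean(0).round(4))
    for lo,hi in((.105,.12),(.12,.135),(.135,.15)):
        b=a[(a[:,2]>lo)&(a[:,2]<hi)];print(lo,b.mean(0).round(4),len(b))
```

```text
31.6 [0.41937845 0.07357613 0.17892686] [ 1.94052996e-01 -6.18063329e-01  5.33783901e-04]
scene 255 [0.4404 0.1703 0.1054] [0.4652 0.1965 0.1601]
top [0.4524 0.1835 0.1559]
0.105 [0.4575 0.1867 0.1126] 58
0.12 [0.4584 0.1856 0.128 ] 60
0.135 [0.4572 0.1864 0.143 ] 62Traceback (most recent call last):
  File "<stdin>", line 6, in <module>
    return umr_minimum(a, axis, None, out, keepdims, initial, where)
ValueError: zero-size array to reduction operation minimum which has no identity
```

The handle's top is 0.156 m up at (0.452, 0.184), as it should be when the pin is fully seated. It stands upright and the arm is clear, so I hand in.

```bash
python3 -c "
from workcell import job_done
print(job_done())"
```

```text
the job is handed in; nothing more can be done
None
```

The job is handed in at about 32 s of the 72 s allowed: I spun the wheel at about 1.46 rad/s, stopped it with a fingertip and dragged it the last 9° until its hole was over the slot, then seated the steel pin upright through both and let go; `job_done()` gave no verdict.

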